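# Set up the camera pole on its clamp rail and hold it extended

### The arm

A 7-joint arm with a two-finger parallel gripper is mounted at the origin on a cart in front of the work surface, level with it; the furniture and walls round the work are solid. World frame = base frame: x ahead of the robot, y to its left, z up, the work surface at z = 0. Lengths are in m, angles in degrees, forces in N, time in s.
With the tool pointing down it reaches from about 0.35 to 0.9 m from the base axis. Payload 19.9 kg.
Tool frame: the origin (TCP) lies midway between the tips of the shut fingers; the grasp point (between the pads) lies 19 mm behind it; x points along the fingers, z is the direction in which the jaws open and shut, and the axes are right-handed (so a half turn about x gives the same grasp; the last joint's range is limited). The gripper opens to 94 mm and grips with 3 to 60 N. Pads are 16 mm wide; open, the fingers measure 119 mm over their backs; the gripper's body (75 mm by 177 mm) begins 78 mm behind the grasp point.
Start: joints at [-2.378, 23.915, -0.59, 92.452, 0.269, 63.638, -3.037], TCP at [0.625, 0, 0.205] pointing down, gripper open.
Joint ranges: [-161.28, 161.28], [-22.2, 115.67], [-73.04, 71.86], [3.21, 147.25], [-68.34, 248.33], [10.77, 114.83], [-161.83, 161.83]. Speed limits (degrees/s): [108.29, 108.29, 136.94, 136.94, 172.46, 172.46, 172.46].

### API

Orientations are given as a 3x3 rotation matrix whose columns are the frame's x, y, z axes.
In Python, from station import ctrl gives the robot as it stands.
- The arm moves only by the tool arm_command, never from a script. Its argument "series" is a list of rows, each a list of 3 entries, a list of its own where there are three numbers: the shift along the tool's x, y, z in mm, then the turn about the tool's x in degrees, then the finger opening in mm, from 0 to 94. In form: [[[dx, dy, dz], twist, gripper], ...]. A call has 1 to 10 rows; each row shifts and turns the commanded pose from where the row before left it, along the tool's axes as they then stand; what a row does not reach is not made up. A row lasts 1/8 s, in which the tool goes at most 62.5 mm and 10.7 degrees, less where a joint would pass 70% of its speed; a pose out of reach is approached as far as the arm can. A call with a gripper value outside its range is refused whole. The fingers move at their own pace and stop on an object; "newtons" is the grip in N (left out, the last holds). Time passes only in rows, so rows that do not move let the fingers close. It gives the time, the measured TCP pose, the force and the opening at its end, in the units of the state.
- ctrl.observe(): the state, without advancing time (a new reading comes with each control period).
- ctrl.capture(name): name is "scene" or "side" or "wrist"; returns a dict with "pixels" (480x640x3 uint8, blue, green, red), "depth" (480x640 float32, m along the optical axis (not along the pixel's ray), 0 where there is no reading), "fov_y" (degrees; the focal length in pixels is half the picture's height over the tangent of half this angle, whatever the lens; pixels are square), "cx", "cy" (the principal point, pixels), "dist" ([k1, k2, p1, p2, k3] as OpenCV has them; the pictures are not rectified), "R" (3x3) and "t" (3): a world point X has camera coordinates R X + t; the wrist camera has in their place "T_tool_cam" (4x4, takes a point from camera to tool coordinates, whose origin is the TCP and whose axes are the tool frame's). Camera axes: x right, y down, z forward; pixel columns grow to the right and rows downward; lengths in m; the calibration is good to about 2 mm. A picture is of the moment at which its call begins: read the wrist's pose just before it.
- ctrl.sign_off(): hands the job in, once; it reports no verdict.
Trained networks look in the newest picture that a camera, given by its name, has taken for a name from the list of things; names that differ only in an ending like _2 or _b are one class to them, and where a whole thing is asked for, a point or a joint stands for the part that bears it (a point fixed in the world has none). Each returns a list of dicts, best first, with "p" (0 to 1); they miss things now and then, are a little off and sometimes report something else, mostly with a low value. They report only what shows in the picture. A call takes as long as a camera call.
- ctrl.recognise(camera, query): "box" ([left, top, right, bottom] in pixels, round what is visible of it).
- ctrl.trace(camera, query): "pixels" (480x640 bool, what is visible of it) and "box" ([left, top, right, bottom] in pixels, round what is visible of it).
- ctrl.spot_point(camera, query): "point" ([column, row] in pixels: a listed point, or the origin of a listed thing).
The state is a dict: "time_s": time; "q": joint angles; "qvel": joint speeds; "tau": joint torques, N m; "eef_pos": TCP position; "orientation": TCP orientation; "contact_force": force on the tool from outside, world axes, zero at the start; "moment": the same for the moment, N m; "grip_width": opening from 0.0 (shut) to 1.0 (fully open).
Only numpy, scipy, OpenCV 4.12 (cv2) and the standard library are available. Lean on these libraries where they do the work, as an engineer would, in place of code of your own. Each camera call takes 0.05 s, during which the arm holds its last target. There are 200 camera calls.

### The job

Get the little camera pole ready for filming: swing the red clamp lever out to unlock the carriage, slide the carriage along its rail until its white pointer lines up with the yellow marker (not the blue one), and swing the lever fully back to lock it. Then squeeze the orange button on the pole's grip head and, keeping it squeezed, pull the pole straight up past its first stop to the second one, which is as far as it goes. Finish while still holding the pole up there, since it sinks when let go, and leave the pot, the tamper and the tape where they stand.

Things in the scene. Friction and masses are not known exactly. Their poses are not given: they have to be found in the camera images.
- rail: Fixed aluminium rail, 370 mm long, 64 mm wide, 28 mm high, standing on the work surface; origin at the centre of its underside, y along the rail (to the left), x across it away from the robot.
- carriage (a joint): Position of the grey carriage along the rail's y (m), -0.095 to 0.095, 0 in the middle. Carriage 60 x 140 mm, top 54 mm above the surface. Unlocked it slides with about 5 N; locked it does not move. It is slid by holding the pole's grip head (grasped along the rail, on the two sides without the button, the button is not pressed).
- pointer (a point): Tip of the white pointer, 3 mm wide, low on the carriage's front; 22 mm above the surface.
- mark_yellow_line (a point): Centre of the yellow marker's upright fin (3 mm thick), nearest the rail, 22 mm above the surface; clip 24 x 20 mm, 27 mm high, of that colour, fixed just in front of the rail; same axes as the rail.
- mark_blue_line (a point): The same on the blue marker, which is for another day. Which of the two is left and which right varies.
- clamp_lever (a joint): Angle of the red clamp lever (rad): 0 = locked, parallel to the rail and pointing right (-y of the rail); it grows as the lever swings out toward the robot (clockwise from above), 1.15 = end of its swing. The clamp is free beyond about 0.7. It stays where it is left; turning takes up to 0.3 N m.
- lever_pivot (a point): Point on the lever's upright axis, 97 mm above the surface (at the height to grip the knob).
- lever_knob (a point): Centre of the gripping part of the red upright post at the lever's tip, 70 mm from the axis: 16 mm diameter, its top 121 mm above the surface, the lever's arm below it reaches to 67 mm. This point is 97 mm above the surface.
- pole (a joint): How far the telescoping pole is drawn out upward (m): 0 = down, latched; 0.040 = first stop (it stops there only if the button is not pressed); 0.080 = second stop, the end of travel, which has no catch: the pole sinks by its weight (about 0.33 kg) when let go, until the released button's latch lands on a catch (at 0.052 or 0.013). Without the button it does not come up more than 2 mm.
- grip_head: Black grip head on top of the pole, 38 x 38 mm and 45 mm high with a small rubber disc and stud (8 mm) on top; origin at the centre of its underside, 155 mm above the surface when the pole is down; the axes are the rail's; the orange button is on its -x side, facing the robot.
- head_center (a point): Centre of the grip head, 22.5 mm above its underside.
- button (a joint): How far the orange button is pressed into the head (m), 0 to 0.006; 24 mm wide, 30 mm high, centred on the head's front face, standing 7 mm proud when out and 1 mm when fully in; full press takes about 5 N. The latch is free beyond 0.0045. Gripping the head across its front and back faces (45 mm over the button, 39 mm pressed) squeezes it.
- yoghurt_pot: Yoghurt pot, 72 mm across, 71 mm high, bystander; origin under its centre.
- tamper: Brown wooden tamper, 53 mm across, 107 mm high, standing, bystander; origin under its centre.
- masking_tape: Roll of masking tape lying flat, 96 mm across, 25 mm high, bystander; origin under its centre.

How it is judged:
By the outcome, as a careful person would: the job done as asked, in the order asked, and still so for the second after the job is handed in, while the arm keeps its last pose, push and grip.
It also fails if it takes over 72 s, if anything falls off the work surface, if the arm or the gripper's body presses on something with over 40 N, if the wrist force passes 120 N, or if a joint passes its speed limit or range.

## Working session

There is one attempt and no reset: what is moved stays moved. The work goes in short steps, Python scripts to look and compute and a tool call to move; the robot and the scene stay as the last step left them, time stands still between calls to the robot, and variables do not carry over. Pictures are saved under pics/ and viewed, about 8 in all and at most 12, crops included, and the job is handed in when it is done.

Besides the shell and the picture viewer there is one more tool, called after "Emit:" in YAML: its name, and indented under it one key for each argument. arm_command: Moves the arm, as the interface text tells. Its arguments: {"type":"object","properties":{"series":{"type":"array"},"newtons":{"type":"number"}},"required":["series"]}

```bash
mkdir -p pics
cat > h.py <<'E'
import numpy as np, cv2
from station import ctrl
def K(c):
    f=240/np.tan(np.radians(c["fov_y"])/2)
    return np.array([[f,0,c["cx"]],[0,f,c["cy"]],[0,0,1.]])
def pose(c,s=None):
    if "R" in c: return np.array(c["R"]),np.array(c["t"]).reshape(3)
    T=np.array(c["T_tool_cam"]); Rw=np.array(s["orientation"]).reshape(3,3)
    Rc=Rw@T[:3,:3]; tc=Rw@T[:3,3]+np.array(s["eef_pos"])
    return Rc.T,-Rc.T@tc
def ray(c,px,s=None):
    R,t=pose(c,s)
    u=cv2.undistortPoints(np.array([[px]],float),K(c),np.array(c["dist"],float))[0,0]
    return -R.T@t, R.T@np.array([u[0],u[1],1.])
def atz(c,px,z,s=None):
    o,d=ray(c,px,s); return o+d*(z-o[2])/d[2]
def atd(c,px,s=None):
    o,d=ray(c,px,s); r,cc=int(round(px[1])),int(round(px[0]))
    w=c["depth"][max(r-1,0):r+2,max(cc-1,0):cc+2]; w=w[w>0]
    return o+d*np.median(w) if w.size else None
E
cat > m.py <<'E'
import sys
from h import *
np.set_printoptions(precision=4,suppress=True)
Z=dict(pointer=.022,mark_yellow_line=.022,mark_blue_line=.022,lever_pivot=.097,lever_knob=.097,head_center=.1775,rail=0,grip_head=.155,yoghurt_pot=0,tamper=0,masking_tape=0)
tag=sys.argv[1]
s=ctrl.observe(); print(s["eef_pos"],s["orientation"],s["contact_force"],s["grip_width"],s["time_s"])
for n in sys.argv[2].split(','):
    s=ctrl.observe(); c=ctrl.capture(n); cv2.imwrite(f"pics/{tag}_{n}.png",c["pixels"])
    for k in (sys.argv[3].split(',') if len(sys.argv)>3 else Z):
        r=ctrl.spot_point(n,k)
        for q in r[:2]: print(n,k,round(q["p"],2),np.round(q["point"],1),"z:",atz(c,q["point"],Z[k],s),"d:",atd(c,q["point"],s))
E
python3 m.py a scene,side,wrist; cd pics; python3 -c "
import cv2,numpy as np
a=[cv2.resize(cv2.imread(f'a_{n}.png'),(400,300)) for n in('scene','side','wrist')]
cv2.imwrite('a.png',np.vstack([np.hstack(a[:2]),np.hstack([a[2],a[2]*0])]))"
```

```text
[ 0.6246 -0.      0.2048] [[-0.0012  0.      1.    ]
 [-0.0001  1.     -0.    ]
 [-1.     -0.0001 -0.0012]] [-0.1075  0.1524  0.1441] 0.9993488101270487 0.0
scene pointer 0.92 [230.9 270.6] z: [ 0.4485 -0.0994  0.022 ] d: [ 0.4556 -0.0768  0.0072]
scene mark_yellow_line 0.57 [218.3 254.5] z: [ 0.4465 -0.0263  0.022 ] d: [0.4563 0.0074 0.0015]
scene mark_blue_line 0.58 [239.3 287.2] z: [ 0.4422 -0.1641  0.022 ] d: [ 0.4517 -0.1355  0.002 ]
scene mark_blue_line 0.24 [267.5 260.8] z: [ 0.5302 -0.098   0.022 ] d: [ 0.4844 -0.2136  0.0975]
scene lever_pivot 0.76 [251.4 242.7] z: [ 0.4833 -0.1362  0.097 ] d: [ 0.5062 -0.073   0.059 ]
scene lever_knob 0.59 [265.  259.6] z: [ 0.4823 -0.2068  0.097 ] d: [ 0.4795 -0.214   0.1016]
scene lever_knob 0.58 [229.4 271.3] z: [ 0.4092 -0.2151  0.097 ] d: [ 0.4552 -0.0671  0.0001]
scene head_center 0.87 [237.1 192.7] z: [ 0.4833 -0.0714  0.1775] d: [ 0.4814 -0.0767  0.1801]
scene rail 0.63 [249.1 281.5] z: [ 0.478  -0.1221  0.    ] d: [ 0.4627 -0.1656  0.0301]
scene grip_head 0.66 [237.5 199. ] z: [ 0.4892 -0.0537  0.155 ] d: [ 0.4818 -0.0755  0.1658]

[... 1448 characters left out ...]
3026  0.    ] d: [ 0.4864 -0.1982  0.0981]
side tamper 0.88 [264.8 245.5] z: [ 0.6769 -0.3564  0.    ] d: [ 0.6659 -0.3307  0.0224]
side masking_tape 0.56 [392.9 231. ] z: [ 0.3894 -0.5007  0.    ] d: [ 0.3894 -0.5025 -0.0013]
wrist pointer 0.35 [340.8 418.4] z: [ 0.6511 -0.2245  0.022 ] d: [ 0.6496 -0.208   0.0426]
wrist mark_yellow_line 0.72 [140.7 250.6] z: [ 0.4459 -0.0288  0.022 ] d: [ 0.4437 -0.0299  0.0175]
wrist lever_pivot 0.68 [162.2 388.6] z: [ 0.4872 -0.1356  0.097 ] d: [ 0.5769 -0.0047  0.2834]
wrist grip_head 0.78 [119.5 335. ] z: [ 0.4898 -0.0536  0.155 ] d: [ 0.5058 -0.0394  0.1821]
wrist yoghurt_pot 0.87 [342.9 414.5] z: [ 0.6551 -0.2366  0.    ] d: [ 0.6523 -0.2083  0.0359]
```

View pics/a.png

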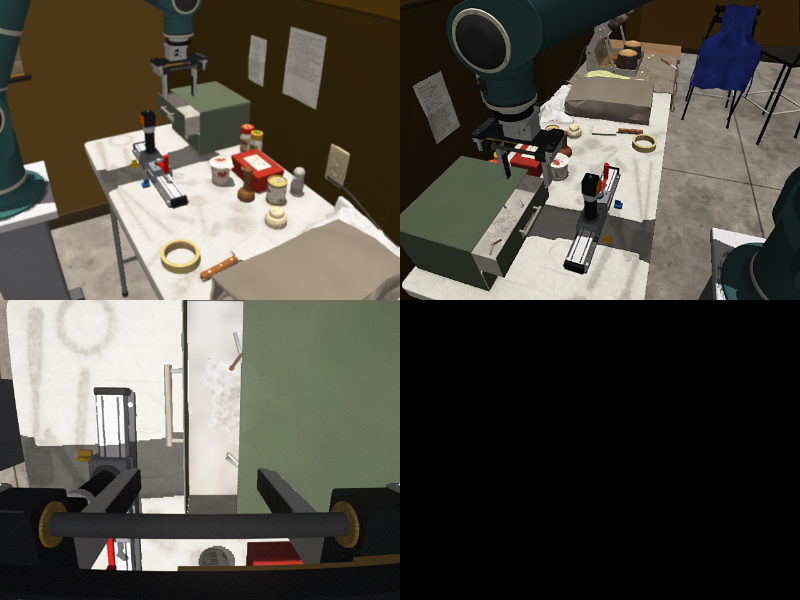

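The rail runs about parallel to y, with the head at (0.485,-0.06), the lever pointing right, yellow at y≈-0.03 and blue at y≈-0.16. A drawer cabinet stands behind it.

Run:
```python
from h import *
np.set_printoptions(precision=3,suppress=True)
cc={}
for n in("scene","side","wrist"):
    s=ctrl.observe(); c=ctrl.capture(n)
    R,t=pose(c,s); print(n,"cam",-R.T@t,"fwd",R[2], "right",R[0])
    if n!="wrist":
        vv,uu=np.mgrid[0:480,0:640]; m=c["depth"]>0
        u=cv2.undistortPoints(np.stack([uu[m],vv[m]],-1).astype(float)[:,None],K(c),np.array(c["dist"],float))[:,0]
        P=(np.c_[u,np.ones(len(u))]*c["depth"][m][:,None]-t)@R
        cc[n]=P
P=np.vstack(list(cc.values()))
# height map of region, max z per 3cm cell
for x in np.arange(.36,.75,.03):
    row=[]
    for y in np.arange(.15,-.34,-.03):
        k=(abs(P[:,0]-x)<.015)&(abs(P[:,1]-y)<.015)&(P[:,2]<.6)
        row.append(int(1000*np.percentile(P[k,2],95)) if k.sum()>3 else -1)
    print(f"{x:.2f}",*[f"{r:4d}" for r in row])
im=[cv2.resize(cv2.imread("pics/a_scene.png")[170:320,190:340],(400,400),interpolation=2),cv2.resize(cv2.imread("pics/a_side.png")[250:450,220:420],(400,400),interpolation=2)]
cv2.imwrite("pics/b.png",np.hstack(im))
```

```text
scene cam [ 0.136 -1.093  0.672] fwd [ 0.389  0.779 -0.492] right [ 0.894 -0.449 -0.005]
side cam [0.351 0.405 0.665] fwd [ 0.202 -0.768 -0.608] right [-0.964 -0.264  0.014]
wrist cam [0.625 0.066 0.384] fwd [-0.001 -0.226 -0.974] right [ 1.     0.001 -0.001]
0.36    2    2    0    1    1    1    1    1    1    1    1    1    1    1    1    1    1
0.39    2    1    1    1    2  598    1    1    1    1    1    1    1    1    1    1    2
0.42    1    1    1    1  599  592   22    2    1    1   24    8    1    1    1    1    0
0.45    1    1    1    7  598  575   52  187   53   54   54   44   21   25   27   29    1
0.48    1    1   29  597  596  559  197  202  193   67   69   67  120   29   29   30    1
0.51    1    1   28  598  583  544  198  202  191   67   66   49   29   29   29   29    1
0.54    1    1    1  595  547  522  530  537    1    1    2    2    2    1    1    1    1
0.57    1    1    1  593  488  486  483  534    1    1    1    1    2    2    1    1    1
0.60  163  164  163  590  483  489  477  529    1    1    2    2    1    1    1    1    1
0.63    1    1    1  588  468    2  459  524    1    1    1    2   70   71   70    1    1
0.66  172  172  172  578  466  315  463  517   98    2    1    1   70   72   71    1   92
0.69  172  172  173  534  345  345  345  171  158    1   -1   -1   70   71   69    1   71
0.72  172  172  173  173  345  345  345  170  157   -1   -1   -1   58   59   59   59   58
0.75  173  172  173  173  173  172  172  171  162    2   -1   -1   59   59   60   60   60
```

View pics/b.png

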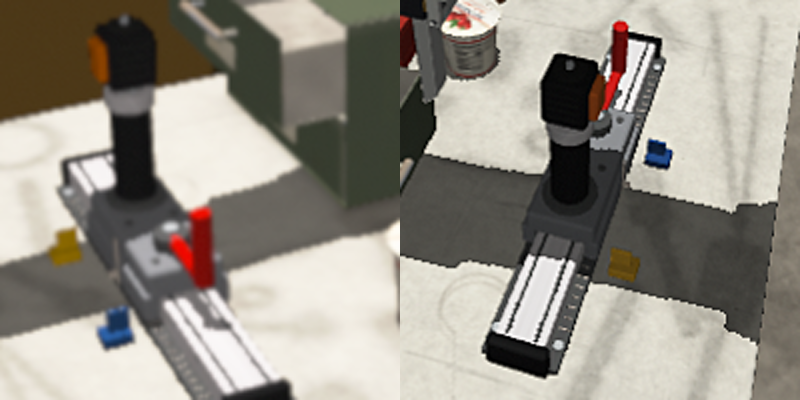

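Emit:
arm_command:
  series:
    - [[0,-25,0],0,94]
    - [[0,-45,0],0,94]
    - [[0,-45,0],0,94]
    - [[0,-45,0],0,94]
    - [[0,-43,0],0,94]
    - [[-20,0,-30],0,94]
    - [[0,0,-45],0,94]
    - [[0,0,-45],0,94]
    - [[0,0,-22],0,94]
    - [[0,0,0],0,94]

```text
time_s: 3.2
eef_pos: [0.4821, -0.2033, 0.226]
orientation: [[0.001, 0.001, 1.0], [-0.0, 1.0, -0.001], [-1.0, -0.0, 0.001]]
contact_force: [1.0, 0.4, -0.3]
grip_width: 1.0
```

```bash
python3 m.py c wrist,scene,side
python3 - <<'E'
from h import *
np.set_printoptions(precision=4,suppress=True)
for n in("scene","side","wrist"):
    s=ctrl.observe(); c=ctrl.capture(n); R,t=pose(c,s)
    vv,uu=np.mgrid[0:480,0:640]; m=c["depth"]>0
    u=cv2.undistortPoints(np.stack([uu[m],vv[m]],-1).astype(float)[:,None],K(c),np.array(c["dist"],float))[:,0]
    P=(np.c_[u,np.ones(len(u))]*c["depth"][m][:,None]-t)@R
    for nm,b in dict(headtop=(.44,.53,-.1,0,.193,.204),knobtop=(.46,.51,-.24,-.18,.113,.125),railtop=(.42,.54,-.32,.12,.024,.032)).items():
        k=(P[:,0]>b[0])&(P[:,0]<b[1])&(P[:,1]>b[2])&(P[:,1]<b[3])&(P[:,2]>b[4])&(P[:,2]<b[5]); Q=P[k]
        if len(Q)>5:
            print(n,nm,len(Q),Q.mean(0),np.percentile(Q,2,0),np.percentile(Q,98,0),cv2.minAreaRect((Q[:,:2]*1000).astype(np.float32)))
E
```

```text
[ 0.4821 -0.2033  0.226 ] [[ 0.0006  0.0009  1.    ]
 [-0.0003  1.     -0.0009]
 [-1.     -0.0003  0.0006]] [ 1.0298  0.4107 -0.2627] 0.9997555726889346 3.2
wrist pointer 0.59 [279.3 118.9] z: [ 0.4445 -0.1041  0.022 ] d: [ 0.4423 -0.1022 -0.0006]
wrist mark_yellow_line 0.56 [278.8  40.7] z: [ 0.4452 -0.0318  0.022 ] d: [ 0.4437 -0.0275  0.0066]
wrist mark_yellow_line 0.27 [250.1 436.8] z: [ 0.3995 -0.472   0.022 ] d: [ 0.4718 -0.1799  0.3558]
wrist mark_blue_line 0.95 [280.2 173.6] z: [ 0.4444 -0.1572  0.022 ] d: [ 0.4422 -0.1584 -0.0004]
wrist mark_blue_line 0.26 [327.4  19.1] z: [ 0.4912 -0.0125  0.022 ] d: [ 0.487  -0.0703  0.1989]
wrist lever_pivot 0.64 [322.  150.4] z: [ 0.4855 -0.135   0.097 ] d: [ 0.4858 -0.1348  0.0702]
wrist lever_knob 0.84 [317.9 237.3] z: [ 0.4822 -0.206   0.097 ] d: [ 0.4822 -0.2009  0.1199]
wrist head_center 0.72 [328.5   4.2] z: [ 0.4881 -0.0554  0.1775] d: [ 0.4875 -0.0643  0.2022]
wrist head_center 0.28 [322.6 129.6] z: [ 0.485  -0.1238  0.1775] d: [ 0.4865 -0.1163  0.0533]
wrist rail 0.91 [322.5 128.8] z: [ 0.487  -0.1123  0.    ] d: [ 0.4864 -0.115
[... 4272 characters left out ...]
9] ((468.92181396484375, -109.70321655273438), (383.15869140625, 92.6957015991211), 85.31884002685547)
wrist headtop 2360 [ 0.4876 -0.0685  0.1988] [ 0.4697 -0.0749  0.1938] [ 0.5054 -0.0614  0.203 ] ((487.67901611328125, -67.5501480102539), (38.151031494140625, 16.248262405395508), 0.2726307809352875)
wrist knobtop 327 [ 0.4823 -0.2045  0.1192] [ 0.4753 -0.2117  0.1144] [ 0.4894 -0.1979  0.1212] ((482.1902160644531, -204.9639892578125), (15.091803550720215, 15.234522819519043), 49.21706771850586)
wrist railtop 4160 [ 0.4811 -0.2336  0.0273] [ 0.4384 -0.2984  0.0253] [ 0.503  -0.0847  0.0299] ((472.1761474609375, -166.13153076171875), (271.0281677246094, 95.8241958618164), 88.90697479248047)
```

View pics/c_wrist.png

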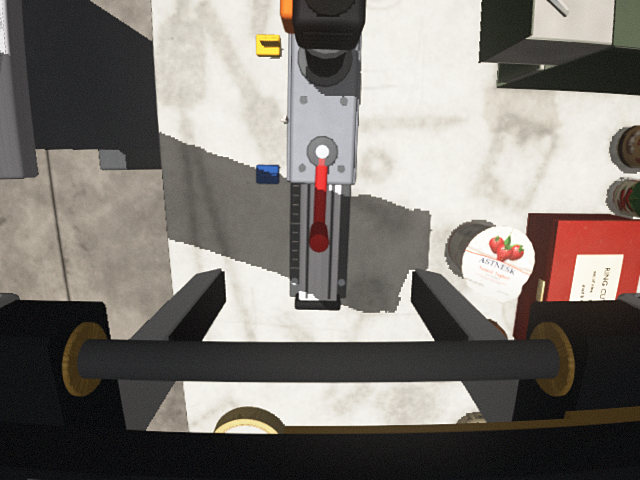

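Pointer at (285,120), yellow fin at (277,42), blue at (277,173), and the knob at (318,237) sits squarely under the gripper. I'll go down and grip it.

Emit:
arm_command:
  series:
    - [[30,-1,0],0,60]
    - [[45,0,0],0,60]
    - [[40,0,0],0,60]
    - [[25,0,0],0,60]
    - [[8,0,0],0,50]
    - [[0,0,0],0,10]
    - [[0,0,0],0,8]
    - [[0,0,0],0,8]
    - [[0,0,0],0,8]
    - [[0,0,0],0,8]
  newtons: 30

```text
time_s: 6.4
eef_pos: [0.4831, -0.2041, 0.0779]
orientation: [[0.0, 0.0, 1.0], [-0.0, 1.0, -0.0], [-1.0, -0.0, 0.0]]
contact_force: [-0.9, -0.5, 6.8]
grip_width: 0.167
```

Emit:
arm_command:
  series:
    - [[0,1,-7],0,8]
    - [[0,1,-8],0,8]
    - [[0,2,-7],0,8]
    - [[0,3,-6],0,8]
    - [[0,3,-6],0,8]
    - [[0,4,-6],0,8]
    - [[0,5,-5],0,8]
    - [[0,5,-5],0,8]
    - [[0,6,-5],0,8]
    - [[0,0,0],0,8]

```text
time_s: 7.65
eef_pos: [0.4282, -0.1739, 0.0778]
orientation: [[0.001, -0.0, 1.0], [-0.0, 1.0, 0.0], [-1.0, -0.0, 0.001]]
contact_force: [0.9, 0.5, 2.1]
grip_width: 0.165
```

Emit:
arm_command:
  series:
    - [[0,4,-3],0,8]
    - [[0,3,-1],0,8]
    - [[0,0,0],0,8]
    - [[0,0,0],0,50]
    - [[0,0,0],0,50]
    - [[-25,0,0],0,50]
    - [[-45,0,0],0,60]
    - [[-45,0,0],0,94]
    - [[-45,0,0],0,94]
    - [[0,0,0],0,94]

```text
time_s: 8.9
eef_pos: [0.4251, -0.1674, 0.2402]
orientation: [[0.004, -0.0, 1.0], [-0.001, 1.0, 0.0], [-1.0, -0.001, 0.004]]
contact_force: [0.3, -0.1, -0.9]
grip_width: 0.872
```

```bash
python3 m.py d wrist pointer,mark_yellow_line,lever_pivot,lever_knob,head_center,grip_head,rail
```

```text
[ 0.4251 -0.1674  0.2402] [[ 0.0044 -0.0001  1.    ]
 [-0.0013  1.      0.0001]
 [-1.     -0.0013  0.0044]] [ 0.2526 -0.0872 -0.9161] 0.8724817020478516 8.9
wrist pointer 0.75 [333.7 150.6] z: [ 0.4423 -0.0988  0.022 ] d: [ 0.4433 -0.0987 -0.0008]
wrist mark_yellow_line 0.76 [335.7  83.5] z: [ 0.4437 -0.0329  0.022 ] d: [ 0.4448 -0.029  -0.0009]
wrist lever_pivot 0.72 [316.5 229.2] z: [ 0.4246 -0.1662  0.097 ] d: [ 0.4246 -0.1614  0.1205]
wrist lever_pivot 0.6 [386.3 188.5] z: [ 0.4841 -0.1307  0.097 ] d: [ 0.4892 -0.1332  0.0698]
wrist lever_knob 0.96 [319.3 226. ] z: [ 0.427  -0.1633  0.097 ] d: [ 0.4269 -0.1591  0.1189]
wrist lever_knob 0.42 [389.1 188.6] z: [ 0.4865 -0.1308  0.097 ] d: [ 0.4926 -0.1337  0.0655]
wrist head_center 0.56 [420.6  69.1] z: [ 0.4877 -0.0507  0.1775] d: [ 0.4813 -0.0559  0.2019]
wrist rail 0.69 [372.9 159.6] z: [ 0.4862 -0.1081  0.    ] d: [ 0.4784 -0.1073  0.0533]
```

View pics/d_wrist.png

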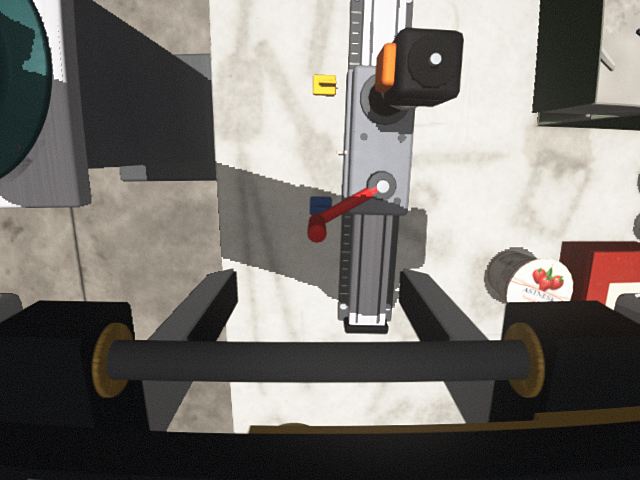

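Emit:
arm_command:
  series:
    - [[-40,0,0],0,94]
    - [[0,25,15],0,94]
    - [[0,45,25],0,94]
    - [[0,43,22],0,94]
    - [[0,0,0],10,94]
    - [[0,0,0],10,94]
    - [[0,0,0],10,94]
    - [[0,0,0],10,94]
    - [[0,0,0],10,94]
    - [[0,0,0],10,94]

```text
time_s: 10.55
eef_pos: [0.4858, -0.054, 0.277]
orientation: [[-0.001, 0.869, 0.495], [0.0, 0.495, -0.869], [-1.0, -0.001, -0.0]]
contact_force: [-0.2, -0.8, -0.2]
grip_width: 0.995
```

Emit:
arm_command:
  series:
    - [[0,0,0],10,94]
    - [[0,0,0],10,94]
    - [[0,0,0],10,94]
    - [[0,0,0],2,94]
    - [[0,0,0],0,94]

```text
time_s: 11.18
eef_pos: [0.4859, -0.054, 0.2772]
orientation: [[-0.0, 0.999, -0.032], [-0.0, -0.032, -0.999], [-1.0, -0.0, 0.0]]
contact_force: [0.4, -0.7, 0.0]
grip_width: 0.999
```

```bash
python3 m.py e scene,side,wrist pointer,mark_yellow_line,head_center,grip_head
python3 - <<'E'
from h import *
np.set_printoptions(precision=4,suppress=True)
for n in("scene","side","wrist"):
    s=ctrl.observe(); c=ctrl.capture(n); R,t=pose(c,s)
    vv,uu=np.mgrid[0:480,0:640]; m=c["depth"]>0
    u=cv2.undistortPoints(np.stack([uu[m],vv[m]],-1).astype(float)[:,None],K(c),np.array(c["dist"],float))[:,0]
    P=(np.c_[u,np.ones(len(u))]*c["depth"][m][:,None]-t)@R
    k=(abs(P[:,0]-.4875)<.04)&(abs(P[:,1]+.055)<.04)&(P[:,2]>.193)&(P[:,2]<.204); Q=P[k]
    if len(Q)>5: print(n,len(Q),np.percentile(Q,2,0),np.percentile(Q,98,0),cv2.minAreaRect((Q[:,:2]*1000).astype(np.float32)))
E
cp pics/e_wrist.png pics/e.png
```

```text
[ 0.4859 -0.054   0.2772] [[-0.0005  0.9995 -0.0317]
 [-0.0001 -0.0317 -0.9995]
 [-1.     -0.0005  0.0001]] [ 0.4479 -0.7255  0.0317] 0.9990553792840995 11.175
scene pointer 0.64 [229.9 268.7] z: [ 0.4491 -0.0916  0.022 ] d: [ 0.4234 -0.1739  0.0754]
scene mark_yellow_line 0.42 [221.1 254.8] z: [ 0.4514 -0.0303  0.022 ] d: [ 0.4584 -0.0067  0.0076]
scene head_center 0.83 [237.1 192.2] z: [ 0.4841 -0.0692  0.1775] d: [ 0.4832 -0.0718  0.1788]
scene grip_head 0.62 [237.3 201. ] z: [ 0.4855 -0.0623  0.155 ] d: [ 0.4826 -0.071   0.1594]
scene grip_head 0.59 [289.5 416.4] z: [ 0.3346 -0.6357  0.155 ] d: [ 0.395  -0.4965 -0.0022]
side pointer 0.66 [305.8 296.9] z: [ 0.5288 -0.1994  0.022 ] d: [ 0.4803 -0.034   0.1977]
side pointer 0.55 [333.7 347. ] z: [ 0.4454 -0.0932  0.022 ] d: [ 0.4487 -0.1107 -0.0005]
side mark_yellow_line 0.45 [322.6 374.3] z: [ 0.4501 -0.0323  0.022 ] d: [ 0.4535 -0.0473  0.0001]
side head_center 0.91 [304.9 296.1] z: [ 0.4876 -0.0543  0.1775] d: [ 0.4819 -0.0348  0.1981]
side grip_head 0.97 [303.2 307.4] z: [ 0.4896 -0.0513  0.155 ] d: [ 0.4836 -0.0317  0.1769]
sid
[... 251 characters left out ...]
: [ 0.4801 -0.1398  0.0668]
wrist head_center 0.9 [314.2 236.7] z: [ 0.4898 -0.0508  0.1775] d: [ 0.4951 -0.0512  0.2018]
wrist grip_head 0.71 [319.  232.6] z: [ 0.4881 -0.0544  0.155 ] d: [ 0.4979 -0.0546  0.2018]
scene 183 [ 0.4687 -0.0752  0.1932] [ 0.5034 -0.0413  0.2034] ((486.1781311035156, -58.342872619628906), (37.868839263916016, 38.22532272338867), 1.9247136116027832)
side 461 [ 0.4708 -0.0662  0.1936] [ 0.5061 -0.032   0.2036] ((488.53125, -50.29975891113281), (37.87788772583008, 36.688838958740234), 89.51667022705078)
wrist 2627 [ 0.471  -0.0688  0.1947] [ 0.5067 -0.0331  0.2032] ((487.5638732910156, -50.89057922363281), (37.66707992553711, 40.142539978027344), 87.22871398925781)
```

View pics/e.png

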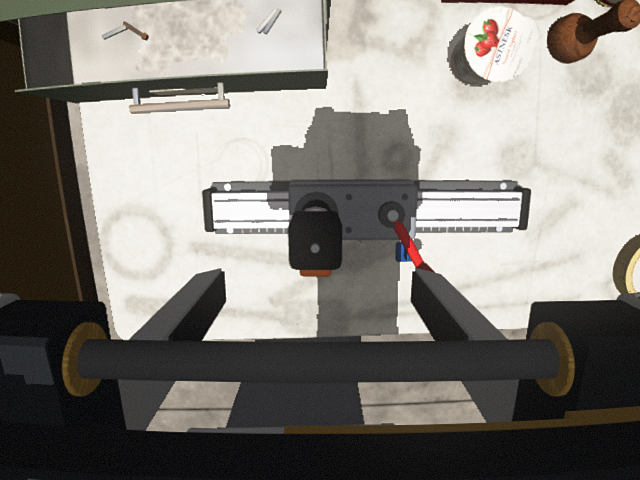

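Emit:
arm_command:
  series:
    - [[30,2,-3],0,94]
    - [[45,0,0],0,94]
    - [[30,0,0],0,94]
    - [[13,0,0],0,94]
    - [[0,0,0],0,60]
    - [[0,0,0],0,30]
    - [[0,0,0],0,30]
    - [[0,0,0],0,30]
    - [[0,0,0],0,30]
    - [[0,0,0],0,30]
  newtons: 30

```text
time_s: 13.32
eef_pos: [0.4881, -0.0512, 0.1595]
orientation: [[0.0, 0.999, -0.035], [-0.0, -0.035, -0.999], [-1.0, 0.0, 0.0]]
contact_force: [0.4, -0.1, 2.0]
grip_width: 0.4
```

```bash
python3 m.py f scene,side,wrist pointer,mark_yellow_line,mark_blue_line
python3 - <<'E'
import cv2,numpy as np
a=cv2.resize(cv2.imread("pics/f_scene.png")[200:300,190:290],(400,400),interpolation=2)
b=cv2.resize(cv2.imread("pics/f_side.png")[300:400,280:380],(400,400),interpolation=2)
cv2.imwrite("pics/f.png",np.vstack([np.hstack([a,b])]))
E
```

```text
[ 0.4881 -0.0512  0.1595] [[ 0.      0.9994 -0.0349]
 [-0.0002 -0.0349 -0.9994]
 [-1.      0.      0.0002]] [ 0.437  -0.1192  2.0416] 0.4004549613740107 13.325
scene pointer 0.79 [229.7 268.7] z: [ 0.4488 -0.0914  0.022 ] d: [ 0.4231 -0.1738  0.0754]
scene mark_yellow_line 0.42 [220.5 252.9] z: [ 0.4529 -0.0221  0.022 ] d: [0.4603 0.0028 0.0069]
scene mark_yellow_line 0.2 [353.4 289.2] z: [ 0.6366 -0.2711  0.022 ] d: [ 0.6407 -0.2645  0.0167]
scene mark_blue_line 0.46 [241.3 286.7] z: [ 0.4464 -0.1642  0.022 ] d: [ 0.4546 -0.1397  0.0048]
side pointer 0.69 [302.9 300. ] z: [ 0.5319 -0.1895  0.022 ] d: [0.4651 0.0306 0.2597]
side pointer 0.63 [334.4 343.8] z: [ 0.4458 -0.1006  0.022 ] d: [ 0.4492 -0.1187 -0.001 ]
side mark_yellow_line 0.72 [319.4 296.7] z: [ 0.5025 -0.2075  0.022 ] d: [ 0.4631 -0.0478  0.1895]
side mark_yellow_line 0.68 [322.2 377.1] z: [ 0.4494 -0.0268  0.022 ] d: [ 0.4527 -0.0412  0.0006]
side mark_blue_line 0.44 [341.1 323. ] z: [ 0.445  -0.1519  0.022 ] d: [ 0.4484 -0.172  -0.0011]
wrist mark_blue_line 0.86 [440.5 277.1] z: [ 0.443  -0.1582  0.022 ] d: [ 0.4583 -0.1436  0.0658]
```

View pics/f_wrist.png

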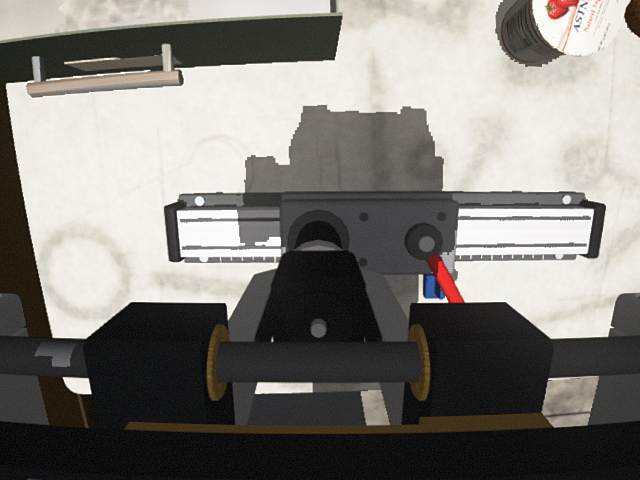

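Emit:
arm_command:
  series:
    - [[0,0,-5],0,30]
    - [[0,0,-8],0,30]
    - [[0,0,-8],0,30]
    - [[0,0,-8],0,30]
    - [[0,0,-8],0,30]
    - [[0,0,-8],0,30]
    - [[0,0,-8],0,30]
    - [[0,0,-8],0,30]
    - [[0,0,-5],0,30]
    - [[0,0,0],0,30]

```text
time_s: 15.18
eef_pos: [0.49, 0.0153, 0.1595]
orientation: [[-0.001, 0.999, -0.034], [0.0, -0.034, -0.999], [-1.0, -0.001, -0.0]]
contact_force: [-4.5, 1.1, 6.9]
grip_width: 0.4
```

```bash
python3 m.py g scene,side pointer,mark_yellow_line,head_center
python3 - <<'E'
import cv2,numpy as np
a=cv2.resize(cv2.imread("pics/g_scene.png")[210:300,190:280],(400,400),interpolation=2)
b=cv2.resize(cv2.imread("pics/g_side.png")[320:410,290:380],(400,400),interpolation=2)
cv2.imwrite("pics/g.png",np.vstack([np.hstack([a,b])]))
E
```

```text
[0.49   0.0153 0.1595] [[-0.0008  0.9994 -0.0345]
 [ 0.0001 -0.0345 -0.9994]
 [-1.     -0.0008 -0.0001]] [-4.4598  1.1314  6.9361] 0.40040220917261343 15.175
scene pointer 0.61 [219.5 253.7] z: [ 0.4499 -0.0243  0.022 ] d: [ 0.4258 -0.1065  0.0719]
scene mark_yellow_line 0.5 [219.6 254.5] z: [ 0.449  -0.0276  0.022 ] d: [ 0.4256 -0.1073  0.0706]
scene head_center 0.56 [225.9 179.4] z: [0.4856 0.0014 0.1775] d: [ 0.4802 -0.0155  0.1851]
side pointer 0.75 [324.6 375.5] z: [ 0.4463 -0.031   0.022 ] d: [ 0.4463 -0.031   0.0219]
side mark_yellow_line 0.79 [323.4 377.9] z: [ 0.4471 -0.0259  0.022 ] d: [ 0.4505 -0.0413 -0.0009]
side head_center 0.63 [288.9 329.4] z: [0.4908 0.0149 0.1775] d: [0.4602 0.1008 0.2847]
side head_center 0.63 [341.5 322.6] z: [ 0.422  -0.0179  0.1775] d: [ 0.4344 -0.0927  0.0914]
```

View pics/g.png

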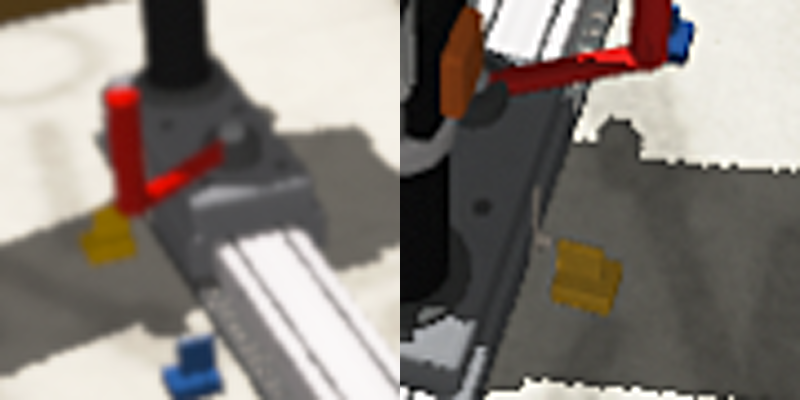

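Emit:
arm_command:
  series:
    - [[0,0,0],0,60]
    - [[0,0,0],0,94]
    - [[0,0,0],0,94]
    - [[-30,0,0],0,94]
    - [[-45,0,0],0,94]
    - [[-25,0,20],0,94]
    - [[0,-30,45],0,94]
    - [[0,-30,45],-10,94]
    - [[0,0,0],-10,94]
    - [[0,0,0],-10,94]

```text
time_s: 16.82
eef_pos: [0.4281, -0.0913, 0.2597]
orientation: [[0.0, 0.885, 0.466], [-0.0, 0.466, -0.885], [-1.0, 0.0, 0.0]]
contact_force: [-0.6, 0.4, 0.4]
grip_width: 1.001
```

Emit:
arm_command:
  series:
    - [[0,0,0],-10,94]
    - [[0,0,0],-10,94]
    - [[0,0,0],-10,94]
    - [[0,0,0],-10,94]
    - [[0,0,0],-10,94]
    - [[0,0,0],-10,94]
    - [[20,0,0],0,94]
    - [[0,0,0],0,94]

```text
time_s: 17.82
eef_pos: [0.4276, -0.0908, 0.2387]
orientation: [[-0.002, 0.044, 0.999], [0.0, 0.999, -0.044], [-1.0, 0.0, -0.002]]
contact_force: [0.1, -0.8, 0.3]
grip_width: 1.003
```

```bash
python3 m.py h wrist pointer,mark_yellow_line,lever_pivot,lever_knob,head_center
python3 - <<'E'
import cv2
from h import *
cv2.imwrite("pics/h.png",cv2.resize(cv2.imread("pics/h_wrist.png")[60:200,270:420],(750,600)[:1]+(700,),interpolation=cv2.INTER_NEAREST)[:600])
E
```

```text
[ 0.4276 -0.0908  0.2387] [[-0.002   0.0439  0.999 ]
 [ 0.0001  0.999  -0.0439]
 [-1.      0.     -0.002 ]] [ 0.1136 -0.8031  0.3449] 1.0030570155070058 17.825
wrist pointer 0.83 [333.9 159.3] z: [ 0.4462 -0.0316  0.022 ] d: [ 0.447  -0.0319 -0.0001]
wrist mark_yellow_line 0.69 [332.8 155.2] z: [ 0.4452 -0.0274  0.022 ] d: [ 0.446  -0.0275 -0.0012]
wrist lever_pivot 0.68 [387.4 196.1] z: [ 0.4878 -0.0629  0.097 ] d: [ 0.4927 -0.0661  0.0696]
wrist head_center 0.72 [414.2  82.3] z: [0.4905 0.0151 0.1775] d: [0.4842 0.0109 0.2026]
```

View pics/h.png

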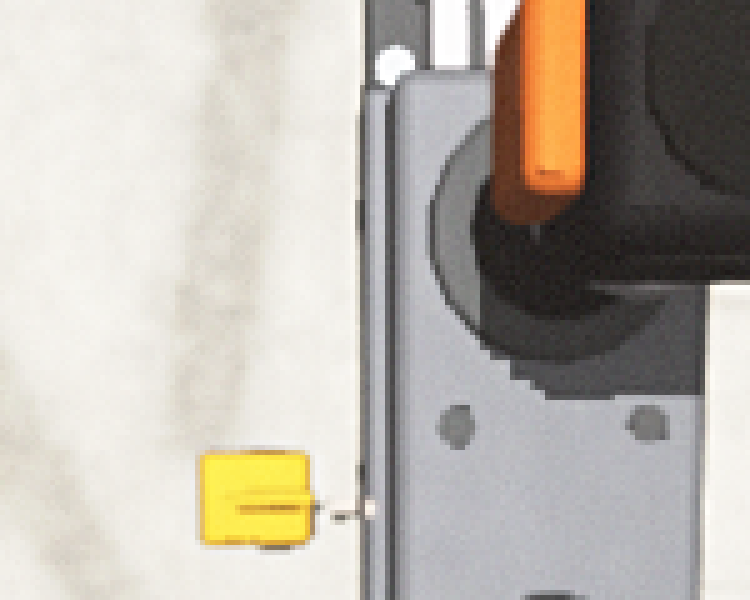

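Emit:
arm_command:
  series:
    - [[30,-6,0],0,94]
    - [[40,0,0],0,94]
    - [[20,0,0],0,94]
    - [[0,0,0],0,94]

```text
time_s: 18.62
eef_pos: [0.4274, -0.0968, 0.1488]
orientation: [[-0.002, 0.044, 0.999], [0.0, 0.999, -0.044], [-1.0, 0.0, -0.002]]
contact_force: [0.3, -0.3, 0.6]
grip_width: 0.998
```

```bash
python3 m.py i wrist pointer,mark_yellow_line,lever_knob,lever_pivot
python3 - <<'E'
import cv2
from h import *
im=cv2.imread("pics/i_wrist.png")
p=ctrl.spot_point("wrist","pointer")[0]["point"]; x,y=int(p[0]),int(p[1]); print(x,y)
y0=max(y-32,0);x0=x-45
print(x0,y0)
cv2.imwrite("pics/i.png",cv2.resize(im[y0:y0+60,x0:x0+80],(800,600),interpolation=cv2.INTER_NEAREST))
E
```

```text
[ 0.4274 -0.0968  0.1488] [[-0.0021  0.0436  0.999 ]
 [ 0.0001  0.999  -0.0436]
 [-1.      0.     -0.0021]] [ 0.305  -0.3368  0.6474] 0.9983390440681601 18.625
wrist pointer 0.61 [336.1 154.6] z: [ 0.4444 -0.0325  0.022 ] d: [ 0.4454 -0.0326 -0.0003]
wrist mark_yellow_line 0.73 [334.5 150.7] z: [ 0.4432 -0.0294  0.022 ] d: [ 0.4438 -0.0293  0.0092]
wrist lever_knob 0.97 [317.7 260.7] z: [ 0.4273 -0.0976  0.097 ] d: [ 0.4276 -0.0912  0.1189]
wrist lever_pivot 0.92 [414.3 203.3] z: [ 0.4883 -0.0634  0.097 ] d: [ 0.496  -0.0677  0.0662]
336 154
291 122
```

View pics/i.png

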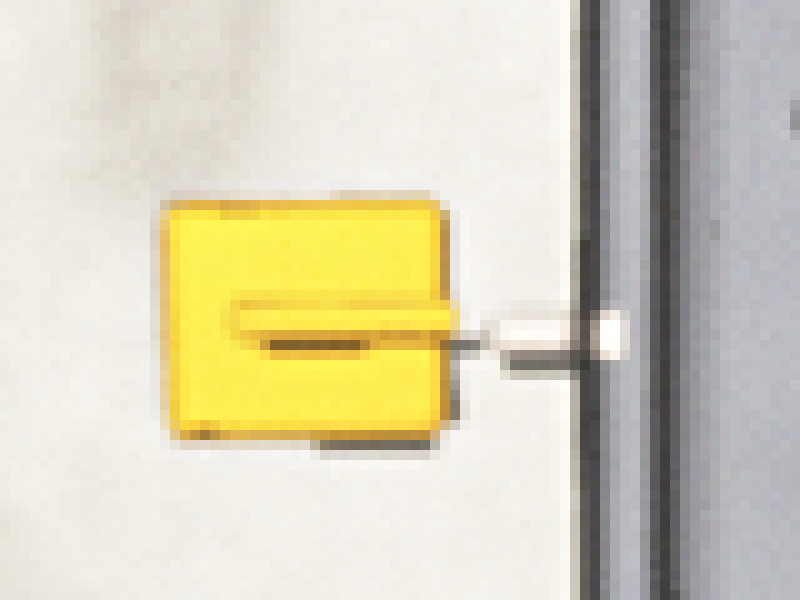

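Pointer centre is about 1.4 px (≈1 mm) short of the yellow fin. The wrist camera still sees both while gripping the knob, so I can trim the carriage through the knob before locking.

Emit:
arm_command:
  series:
    - [[35,0,0],0,60]
    - [[30,0,0],0,50]
    - [[6,0,0],0,40]
    - [[0,0,0],0,8]
    - [[0,0,0],0,8]
    - [[0,0,0],0,8]
    - [[0,0,0],0,8]
  newtons: 30

```text
time_s: 19.8
eef_pos: [0.4282, -0.0969, 0.0789]
orientation: [[0.001, 0.044, 0.999], [-0.0, 0.999, -0.044], [-1.0, -0.0, 0.001]]
contact_force: [-0.0, 0.0, -0.4]
grip_width: 0.294
```

```bash
cat > t.py <<'E'
import sys
from h import *
np.set_printoptions(precision=4,suppress=True)
def track(im,c,s):
    hsv=cv2.cvtColor(im,cv2.COLOR_BGR2HSV)
    ym=cv2.inRange(hsv,(20,120,90),(35,255,255)); ym[230:]=0
    n,l,st,ce=cv2.connectedComponentsWithStats(ym); i=1+np.argmax(st[1:,4]); x,y,w,h,a=st[i]
    Y=np.array([x+w-1,y+(h-1)/2])
    # pointer root: bright low-saturation blob right of the clip beyond the white table edge
    g=im.min(2).astype(float); R0=int(Y[1])-12
    # table edge column = first dark column right of the clip
    prof=np.median(g[R0:R0+25],0); e=x+w+int(np.argmax(prof[x+w:x+w+40]<130))
    reg=g[R0:R0+25,e:e+5]; d=np.clip(reg-np.median(reg,0),0,None).sum(1); d[d<.25*d.max()]=0
    P=np.array([e+2.,R0+(d*np.arange(25)).sum()/d.sum()])
    yw,pw=atz(c,Y,.02,s),atz(c,P,.022,s)
    u=np.array([.038,.9993]); 
    print("clip",x,y,w,h,a,"ptr px",P,"dmax",d.max(),"edge",e,"\nyellow",yw,"ptr",pw,"ptr-yellow along rail mm",1000*(pw-yw)[:2]@u)
if __name__=="__main__":
    s=ctrl.observe(); c=ctrl.capture("wrist"); cv2.imwrite(f"pics/t{sys.argv[1]}.png",c["pixels"]); track(c["pixels"],c,s)
    print(s["eef_pos"],s["contact_force"],s["grip_width"],s["time_s"])
    if len(sys.argv)>2: # validate on earlier image i
        pass
E
python3 t.py 1
python3 - <<'E'
from t import *
c=ctrl.capture("wrist"); s=ctrl.observe(); s=dict(s); s["eef_pos"]=[.4274,-.0968,.1488]; s["orientation"]=[[-.0021,.0436,.999],[.0001,.999,-.0436],[-1,0,-.0021]]
track(cv2.imread("pics/i_wrist.png"),c,s)
E
```

```text
clip 302 138 38 31 1064 ptr px [357.     150.7905] dmax 86.0 edge 355 
yellow [ 0.4441 -0.0314  0.02  ] ptr [ 0.455  -0.0305  0.022 ] ptr-yellow along rail mm 1.3027606444148507
[ 0.4282 -0.0969  0.0789] [-0.0145  0.0122 -0.4208] 0.2936681464005419 19.8
clip 307 142 30 24 649 ptr px [351.     155.0641] dmax 304.0 edge 349 
yellow [ 0.4444 -0.0316  0.02  ] ptr [ 0.4561 -0.0333  0.022 ] ptr-yellow along rail mm -1.2458176727731745
```

Emit:
arm_command:
  series:
    - [[0,0,0],0,8]
    - [[0,0,0],0,8]
    - [[0,0,0],0,8]

```text
time_s: 20.27
eef_pos: [0.4272, -0.0971, 0.0784]
orientation: [[-0.002, 0.044, 0.999], [-0.0, 0.999, -0.044], [-1.0, -0.0, -0.002]]
contact_force: [-6.1, -1.4, 6.3]
grip_width: 0.167
```

```bash
python3 t.py 2
python3 - <<'E'
import cv2
g=cv2.imread("pics/t2.png")
print("    ",*[f"{c:3d}" for c in range(334,370)])
for r in range(144,166): print(r,*[f"{v:3d}" for v in g[r,334:370].min(1)])
E
```

```text
clip 304 138 38 31 1074 ptr px [359.     149.6911] dmax 85.0 edge 357 
yellow [ 0.4442 -0.0316  0.02  ] ptr [ 0.4551 -0.0301  0.022 ] ptr-yellow along rail mm 1.9558982005135417
[ 0.4272 -0.0971  0.0784] [-6.1166 -1.3661  6.3317] 0.16666759424860694 20.275
     334 335 336 337 338 339 340 341 342 343 344 345 346 347 348 349 350 351 352 353 354 355 356 357 358 359 360 361 362 363 364 365 366 367 368 369
144  81  82  86  84  72  58  82 224 242 239 237 234 235 232 232 234 231 233 232 232 233 241 150  77  57  64  73 132 153 166 187 185 183 155  80  61
145  83  77  80  86  70  58  84 231 244 238 235 235 236 233 231 234 232 232 229 230 232 242 156  77  58  61  71 133 154 170 185 180 185 157  75  61
146  85  81  84  83  70  56  80 231 244 239 238 237 236 235 233 232 232 232 228 229 233 239 155  76  56  63  70 130 153 167 181 180 183 151  74  64
147  81  84  78  85  78  57  78 229 245 241 238 235 236 234 232 234 232 231 230 231 231 240 152  74  65  63  73 131 157 171 178 185 183 133  67  67
148  82  79  82  80  75  58  78 233 245 239 238 236 235 236 234 232 232 231 231 232 236 243 159  77  6
[... 1861 characters left out ...]
 239 235 235 236 238 238 238 240 236 236 238 243 250 172  72  58  58  72 132 152 166 179 186 180 129  76  60
162  76  84  79  82  74  57  56 110 224 239 235 235 237 236 235 236 235 233 232 233 237 243 170  79  57  66  83 131 154 169 176 180 183 132  74  59
163  85  78  79  81  73  67  56 105 224 239 235 232 233 232 236 236 233 234 234 234 235 245 172  76  54  62  83 133 156 170 175 182 187 133  71  59
164  82  84  81  78  73  62  59 105 224 240 235 234 233 234 231 233 234 235 234 236 239 243 170  74  55  57  83 136 154 170 179 179 178 124  75  61
165  80  83  78  82  75  61  60 102 218 239 234 232 233 233 233 234 236 233 236 234 238 244 171  72  56  60  78 134 158 170 177 181 184 110  64  63
```

Emit:
arm_command:
  series:
    - [[0,1,0],0,8]
    - [[0,0,0],0,8]
    - [[0,0,0],0,8]

```text
time_s: 20.7
eef_pos: [0.4272, -0.0964, 0.0784]
orientation: [[-0.002, 0.044, 0.999], [-0.0, 0.999, -0.044], [-1.0, -0.001, -0.002]]
contact_force: [-6.8, -3.3, 5.9]
grip_width: 0.165
```

```bash
cat > t.py <<'E'
import sys
from h import *
np.set_printoptions(precision=4,suppress=True)
def track(im):
    hsv=cv2.cvtColor(im,cv2.COLOR_BGR2HSV)
    ym=cv2.inRange(hsv,(20,120,90),(35,255,255)); ym[230:]=0
    n,l,st,ce=cv2.connectedComponentsWithStats(ym); x,y,w,h,a=st[1+np.argmax(st[1:,4])]
    g=im.min(2).astype(float); r0=int(y+h/2)-14
    # fin: end of the clip, warm pixels just right of the clip body
    def arm(c0,c1):  # pointer arm: rows brighter than its outline; shadow edge below
        return g[r0:r0+28,c0:c1].mean(1)
    prof=np.median(g[r0:r0+28],0); e=x+w+5+int(np.argmax(prof[x+w+5:x+w+40]<110))
    root=g[r0:r0+28,e+4:e+9]; base=np.median(root,0); d=np.clip(root-base,0,None).sum(1); d[d<.3*d.max()]=0
    rr=r0+(d*np.arange(28)).sum()/d.sum()
    # sub-pixel clip rows by blue-channel contrast (yellow dark in blue)
    b=g[y-6:y+h+6,x+4:x+12].mean(1); k=b<(b.max()+b.min())/2; ys=np.flatnonzero(k)+y-6
    print("clip",x,y,w,h,"rows",ys.min(),ys.max(),"root",round(rr,2),"dmax",d.max(),"off px",round(rr-(ys.min()+ys.max())/2,2),"mm(+ = needs +y)",round((rr-(ys.min()+ys.max())/2)/(h/19.7),2))
if __name__=="__main__":
    s=ctrl.observe(); c=ctrl.capture("wrist"); cv2.imwrite(f"pics/t{sys.argv[1]}.png",c["pixels"])
    if sys.argv[1]=="3": track(cv2.imread("pics/i_wrist.png")); track(cv2.imread("pics/t2.png"))
    track(c["pixels"])
    print(s["eef_pos"],s["contact_force"],s["grip_width"],s["time_s"])
E
python3 t.py 3
```

```text
clip 307 142 30 24 rows 142 165 root 148.7 dmax 32.0 off px -4.8 mm(+ = needs +y) -3.94
clip 304 138 38 31 rows 138 168 root 154.01 dmax 264.5 off px 1.01 mm(+ = needs +y) 0.64
clip 304 139 38 31 rows 139 169 root 154.08 dmax 256.0 off px 0.08 mm(+ = needs +y) 0.05
[ 0.4272 -0.0964  0.0784] [-6.8358 -3.3382  5.8727] 0.16513923242136777 20.7
```

Emit:
arm_command:
  series:
    - [[0,-3,2],0,8]
    - [[0,-2.8,2.2],0,8]
    - [[0,-2.7,2.2],0,8]
    - [[0,-2.6,2.3],0,8]
    - [[0,0,0],0,8]

```text
time_s: 21.38
eef_pos: [0.4346, -0.1081, 0.0783]
orientation: [[-0.003, 0.044, 0.999], [-0.0, 0.999, -0.044], [-1.0, -0.001, -0.003]]
contact_force: [-11.5, -4.4, 10.9]
grip_width: 0.167
```

```bash
python3 t.py 4
```

```text
clip 292 121 37 31 rows 121 151 root 131.57 dmax 146.5 off px -4.43 mm(+ = needs +y) -2.82
[ 0.4346 -0.1081  0.0783] [-11.4722  -4.4414  10.891 ] 0.16675304651959705 21.375
```

Run:
```python
import cv2
g=cv2.imread("pics/t4.png")
print("    ",*[f"{c:3d}" for c in range(322,358)])
for r in range(124,150): print(r,*[f"{v:3d}" for v in g[r,322:358].min(1)])
```

```text
322 323 324 325 326 327 328 329 330 331 332 333 334 335 336 337 338 339 340 341 342 343 344 345 346 347 348 349 350 351 352 353 354 355 356 357
124  82  82  81  84  68  52  75 224 241 239 238 236 237 234 233 232 233 232 232 231 230 235 247 138  59  84 145 159 176 184 181 181 108  66  66  86
125  85  83  84  83  73  55  77 219 243 237 237 235 235 235 233 232 232 233 231 231 231 238 245 137  60  86 144 156 173 181 183 187 106  68  69  79
126  82  81  82  84  75  58  73 225 245 238 236 235 234 232 233 232 232 230 230 232 233 239 177  81  65  90 138 146 172 184 181 185 108  62  65  80
127  81  81  86  81  72  57  78 222 244 238 237 235 234 233 231 232 232 230 232 231 232 242 159  73  57  87 136 153 171 181 181 184 110  69  70  80
128  84  81  82  85  73  62  77 217 246 238 236 237 235 234 233 234 233 232 231 232 234 240 155  71  53  95 145 168 173 179 188 183 112  64  69  80
129  82  84  85  84  75  55  80 224 243 240 236 235 234 234 233 233 232 231 231 230 234 237 159  67  67 169 235 236 216 187 177 182 107  68  64  78
130  86  85  82  87  73  60  79 225 245 241 239 237 237 235 238 233 
[... 2191 characters left out ...]
 241 237 233 235 234 236 234 232 233 231 230 231 234 245 153  61  86 141 164 173 182 182 181 116  66  68  83
146  86  81  82  84  74  64  58 105 223 241 236 234 234 234 233 233 235 231 231 230 231 237 245 154  60  83 142 158 175 184 176 182 116  69  66  91
147  82  82  84  89  74  68  50  99 222 241 236 234 235 233 234 235 232 232 233 234 234 236 244 156  60  82 138 162 172 179 181 181 118  68  67  78
148  81  82  84  86  76  59  53 100 221 240 237 231 233 233 232 235 235 235 235 235 236 236 244 153  59  83 141 161 174 180 182 186 123  70  65  84
149  77  71  78  77  72  60  60 106 213 241 233 232 233 233 234 233 235 235 236 236 236 238 244 157  61  85 137 164 174 184 183 185 117  71  65  92
```

Pointer and fin rows now agree within about 0.3 px (0.2 mm), so I'll continue to fully locked.

Emit:
arm_command:
  series:
    - [[0,-3.9,4.0],0,8]
    - [[0,-3.7,4.5],0,8]
    - [[0,-4.0,5.6],0,8]
    - [[0,-3.4,6.3],0,8]
    - [[0,-2.8,6.5],0,8]
    - [[0,-2.1,6.6],0,8]
    - [[0,-1.3,5.2],0,8]
    - [[0,-0.6,5.2],0,8]
    - [[0,-0.3,8.4],0,8]
    - [[0,0,1],0,8]

```text
time_s: 22.68
eef_pos: [0.4864, -0.1323, 0.0781]
orientation: [[-0.005, 0.044, 0.999], [0.0, 0.999, -0.044], [-1.0, -0.0, -0.005]]
contact_force: [-19.1, -1.1, 15.7]
grip_width: 0.164
```

Emit:
arm_command:
  series:
    - [[0,0,1],0,8]
    - [[0,0,0],0,8]

```text
time_s: 22.92
eef_pos: [0.4864, -0.1323, 0.078]
orientation: [[-0.006, 0.045, 0.999], [0.0, 0.999, -0.045], [-1.0, -0.0, -0.006]]
contact_force: [-19.7, -2.5, 16.5]
grip_width: 0.166
```

```bash
python3 t.py 5
python3 - <<'E'
import cv2
from h import *
im=cv2.imread("pics/t5.png"); hsv=cv2.cvtColor(im,cv2.COLOR_BGR2HSV)
ym=cv2.inRange(hsv,(20,120,60),(35,255,255)); n,l,st,ce=cv2.connectedComponentsWithStats(ym); print(st[1:][st[1:,4]>60])
print([ (q["p"],q["point"]) for k in("pointer","mark_yellow_line") for q in ctrl.spot_point("wrist",k)[:2]])
E
```

```text
clip 208 85 39 34 rows 86 118 root 102.67 dmax 43.0 off px 0.67 mm(+ = needs +y) 0.39
[ 0.4864 -0.1323  0.078 ] [-19.7039  -2.5117  16.4922] 0.165937764762421 22.925
[[208  85  40  34 999]]
[(0.58, [244.7, 95.0]), (0.62, [240.2, 96.9])]
```

Emit:
arm_command:
  series:
    - [[0,0,-1],0,30]
    - [[0,0,0],0,50]
    - [[0,0,0],0,60]
    - [[-30,0,0],0,60]
    - [[-45,0,0],0,80]
    - [[-15,15,-29],0,94]
    - [[0,18,-29],0,94]
    - [[0,0,0],0,94]
    - [[0,0,0],0,94]

```text
time_s: 24.2
eef_pos: [0.4326, -0.0965, 0.1687]
orientation: [[0.001, 0.043, 0.999], [-0.0, 0.999, -0.043], [-1.0, -0.0, 0.001]]
contact_force: [0.4, -0.5, 0.2]
grip_width: 0.994
```

```bash
python3 t.py 6; python3 m.py j wrist lever_pivot,lever_knob,pointer,mark_yellow_line,head_center
python3 - <<'E'
import cv2,numpy as np
im=cv2.imread("pics/t6.png"); hsv=cv2.cvtColor(im,cv2.COLOR_BGR2HSV)
ym=cv2.inRange(hsv,(20,120,90),(35,255,255)); ym[230:]=0
n,l,st,ce=cv2.connectedComponentsWithStats(ym); x,y,w,h,a=st[1+np.argmax(st[1:,4])]
a=cv2.resize(im[y-10:y+40,x-6:x+44],(500,500),interpolation=0); b=cv2.resize(im[:,200:520],(300,450)); b=np.vstack([b,np.zeros((50,300,3),np.uint8)])
cv2.imwrite("pics/j.png",np.hstack([a,b]))
E
```

```text
clip 302 143 27 23 rows 143 165 root 156.47 dmax 14.0 off px 2.47 mm(+ = needs +y) 2.11
[ 0.4326 -0.0965  0.1687] [ 0.357  -0.5012  0.2401] 0.9943345420494565 24.2
[ 0.4326 -0.0966  0.1685] [[ 0.0002  0.0438  0.999 ]
 [-0.0003  0.999  -0.0438]
 [-1.     -0.0003  0.0003]] [ 0.2514 -0.2292 -0.1431] 0.995972297060925 24.25
wrist lever_pivot 0.84 [396.2 194.7] z: [ 0.4864 -0.0598  0.097 ] d: [ 0.4919 -0.0629  0.0702]
wrist lever_knob 0.79 [395.7 297.2] z: [ 0.4864 -0.1324  0.097 ] d: [ 0.4823 -0.1241  0.1174]
wrist pointer 0.78 [328.9 150.3] z: [ 0.4449 -0.0287  0.022 ] d: [ 0.4455 -0.0285 -0.0007]
wrist mark_yellow_line 0.7 [328.7 154.2] z: [ 0.4446 -0.0319  0.022 ] d: [ 0.4452 -0.0319  0.0002]
wrist head_center 0.94 [442.1  28.8] z: [0.4901 0.0191 0.1775] d: [0.4821 0.0118 0.2023]
```

View pics/j.png

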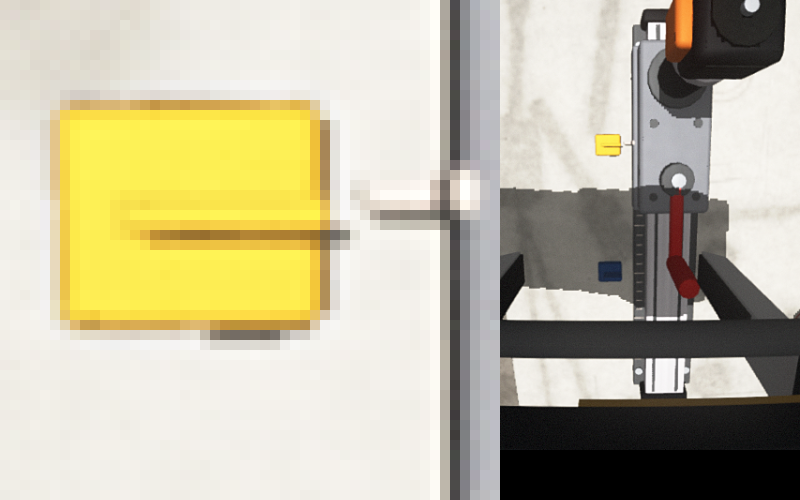

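Locked, but the pointer ended about 1.8 mm past the fin toward +y: the pivot's x is 0.489, not the 0.488 I assumed, which accounts for it. There is time, so I'll unlock, correct and relock.

Emit:
arm_command:
  series:
    - [[0,-17,28],0,80]
    - [[0,-16.4,27.4],0,60]
    - [[30,0,0],0,60]
    - [[40,0,0],0,50]
    - [[20.5,0,0],0,40]
    - [[0,0,0],0,8]
    - [[0,0,0],0,8]
    - [[0,0,0],0,8]
    - [[0,0,0],0,8]
    - [[0,0,0],0,8]
  newtons: 30

```text
time_s: 25.8
eef_pos: [0.4859, -0.1322, 0.0788]
orientation: [[0.0, 0.044, 0.999], [-0.0, 0.999, -0.044], [-1.0, -0.0, 0.0]]
contact_force: [-3.9, -0.1, 6.6]
grip_width: 0.165
```

Run:
```python
from h import *
s=ctrl.observe(); print(s["eef_pos"],s["orientation"],s["contact_force"],s["grip_width"],s["time_s"])
p=np.array(s["eef_pos"])[:2]*1e3; Rt=np.array(s["orientation"])[:2,1:]
def rows(seq,p):
    for a,yp in seq:
        aw=a+.036; q=np.array([489-70*np.sin(aw),yp-70*np.cos(aw)]); d=Rt.T@(q-p); print(a,np.round(d,1)); p=p+Rt@np.round(d,1)
    return p
p=rows([(.12,-62.3),(.24,-62.3),(.36,-62.3),(.48,-62.3),(.6,-62.3),(.7,-62.3),(.8,-62.8),(.88,-64)],p)
print("back"); rows([(.8,-64.1),(.74,-64.1),(.66,-64.1),(.55,-64.1),(.43,-64.1),(.31,-64.1),(.2,-64.1),(.09,-64.1),(0,-64.1),(-.03,-64.1)],p)
```

```text
[ 0.4859201  -0.13222408  0.07877366] [[ 3.47297999e-04  4.36816779e-02  9.99045440e-01]
 [-2.79329037e-04  9.99045465e-01 -4.36815819e-02]
 [-9.99999901e-01 -2.63891875e-04  3.59168052e-04]] [-3.92975294 -0.13079325  6.58971341] 0.1654992176230886 25.8
0.12 [ 0.4 -7.8]
0.24 [ 1.5 -8.3]
0.36 [ 2.4 -8. ]
0.48 [ 3.4 -7.7]
0.6 [ 4.2 -7.3]
0.7 [ 4.2 -5.6]
0.8 [ 4.2 -5.1]
0.88 [ 3.  -3.7]
back
0.8 [-4.3  3.8]
0.74 [-2.9  3. ]
0.66 [-3.5  4.3]
0.55 [-4.4  6.4]
0.43 [-3.9  7.4]
0.31 [-2.9  7.9]
0.2 [-1.9  7.4]
0.09 [-1.1  7.6]
0 [-0.2  6.3]
-0.03 [0.  2.1]
```

Emit:
arm_command:
  series:
    - [[0,0.4,-7.8],0,8]
    - [[0,1.5,-8.3],0,8]
    - [[0,2.4,-8],0,8]
    - [[0,3.4,-7.7],0,8]
    - [[0,4.2,-7.3],0,8]
    - [[0,4.2,-5.6],0,8]
    - [[0,4.2,-5.1],0,8]
    - [[0,3,-3.7],0,8]
    - [[0,0,0],0,8]
    - [[0,-4.3,3.8],0,8]

```text
time_s: 27.05
eef_pos: [0.4371, -0.1106, 0.0785]
orientation: [[0.0, 0.043, 0.999], [0.0, 0.999, -0.043], [-1.0, 0.0, 0.0]]
contact_force: [-4.4, 3.2, 8.5]
grip_width: 0.164
```

Emit:
arm_command:
  series:
    - [[0,0,0],0,8]

```text
time_s: 27.18
eef_pos: [0.4376, -0.1111, 0.0785]
orientation: [[0.001, 0.043, 0.999], [-0.0, 0.999, -0.043], [-1.0, -0.0, 0.001]]
contact_force: [-2.3, 0.5, 8.2]
grip_width: 0.165
```

```bash
python3 t.py 7
cat > pp.py <<'E'
import cv2,sys,numpy as np
im=cv2.imread(sys.argv[1]); hsv=cv2.cvtColor(im,cv2.COLOR_BGR2HSV)
ym=cv2.inRange(hsv,(20,120,90),(35,255,255)); ym[230:]=0
n,l,st,ce=cv2.connectedComponentsWithStats(ym); x,y,w,h,a=st[1+np.argmax(st[1:,4])]; g=im.min(2)
c=y+h//2; print("cols",x+w-5,"box",x,y,w,h)
for r in range(c-8,c+11): print(r,*[f"{v:3d}" for v in g[r,x+w-5:x+w+22]])
E
python3 pp.py pics/t7.png
```

```text
clip 287 116 37 32 rows 116 147 root 119.78 dmax 52.5 off px -11.72 mm(+ = needs +y) -7.22
[ 0.4376 -0.1111  0.0785] [-2.3302  0.4812  8.2333] 0.16501906799051325 27.175
cols 319 box 287 116 37 32
124  85  82  75  55  79 219 244 239 225 207 230 243 242 244 243 243 243 243 250 208 117  67  74  92 124 161 180
125  80  87  79  55  75 220 246 241 223 198 223 242 243 243 242 244 245 244 249 206 113  71  62  83 134 169 183
126  86  82  70  55  78 223 246 242 240 188 183 207 210 218 220 219 213 220 219 180 105  69  68 115 148 166 178
127  59  61  56  46  76 223 247 243 242 201 133  93  86  94  93  96  97 117 125 100  74  60  66 115 152 168 183
128  69  77  73  64  83 216 248 241 240 242 241 181 109  95  98  97  97 101  95  87  76  60  59 114 150 168 176
129  90  84  83  76  58 115 224 240 238 239 242 246 173 111 102 111 108 106 110 108  98  68  65 114 150 167 181
130  87  83  89  81  61 102 222 242 238 234 240 244 182 106 104 112 102 103 110 108  90  68  59 116 149 168 181
131  66  71  67  65  56 102 222 242 238 237 238 242 177 106 101 104 106 106 108 113 100  75  62 113 149 164 179
132  51
[... 524 characters left out ...]
 218 125  59 108 145 171 183
137  86  87  74  64  60  95 153 226 243 241 238 235 235 234 234 233 234 233 232 237 216 126  60 114 145 165 179
138  80  85  76  64  69 104 221 247 242 236 236 233 233 233 232 232 234 232 232 236 218 126  60 108 145 163 181
139  82  85  76  56  64 103 224 243 237 234 235 235 234 233 233 231 231 232 232 236 217 127  60 108 145 166 180
140  84  82  79  66  61 105 219 241 238 235 234 236 236 231 231 231 228 231 233 238 213 129  57 110 143 170 183
141  84  80  77  62  61 102 220 243 237 234 233 236 234 233 232 230 230 230 233 237 218 123  58 111 147 168 177
142  85  81  77  66  60 104 216 242 236 234 234 234 233 235 234 232 231 234 233 238 219 126  54 107 149 164 183
```

```bash
python3 pp.py pics/t5.png; python3 pp.py pics/t6.png;python3 pp.py pics/t3.png
```

```text
cols 242 box 208 85 39 34
94  74  65 113 211 247 245 243 246 249 243 183 107  68 134 159 120 133 155 162 171 181 187 186 184 188 188 186
95  78  63  98 193 238 237 234 235 238 239 225 165  92 129 153 118 134 154 162 174 179 181 184 192 185 184 186
96  70  64  71 139 194 197 192 186 178 179 181 160 111 130 159 112 133 150 161 173 178 183 185 187 186 185 186
97  55  60  53  69 102 116 110 111 110 113 108 108  89 121 153 112 132 152 158 169 178 184 189 185 182 182 182
98  41  49  48  37  47  60  89 195 228 232 229 228 201 160 149 117 132 153 163 168 179 182 184 181 184 183 180
99  38  37  42  36  31  63 108 223 246 243 242 243 243 182 150 118 133 150 161 170 176 181 184 182 187 181 182
100  37  42  36  41  40  67 105 222 245 237 237 239 241 178 149 110 122 146 160 173 176 182 184 187 186 185 179
101  40  43  35  39  36  49 101 222 242 237 236 238 241 172 145 112 122 149 157 168 175 183 182 183 184 187 183
102  41  39  39  36  38  51 108 224 244 239 236 238 239 169 139 123 130 150 157 169 176 185 184 181 185 185 183
103  44  39  46  46  35  56 109 223 246 243 238 240 243 166 141 122 126 
[... 4657 characters left out ...]
  76  60  59  78 133 158 173
159  81  76  57  80 224 250 241 240 236 238 238 239 241 240 239 240 239 240 250 168  78  60  64  82 132 155 173
160  82  72  58  80 227 245 240 235 236 235 234 237 235 237 232 235 233 237 244 170  70  54  63  80 139 152 172
161  81  72  59  79 226 245 238 236 235 233 233 234 232 233 231 232 234 236 244 169  70  57  58  82 141 155 170
162  82  76  56  79 219 246 239 235 234 234 234 234 234 232 229 229 231 235 242 171  78  62  59  80 131 154 165
163  84  73  58  68 180 239 240 233 233 234 234 235 233 232 232 232 231 235 242 169  74  58  57  83 138 157 172
164  84  76  60  54 112 219 240 235 235 233 234 235 233 232 231 231 235 237 244 174  75  56  53  83 136 157 170
```

Emit:
arm_command:
  series:
    - [[0,-1.5,0],0,8]
    - [[0,-1.5,0],0,8]
    - [[0,0,0],0,8]
    - [[0,0,0],0,8]
  newtons: 60

```text
time_s: 27.72
eef_pos: [0.4375, -0.1136, 0.0785]
orientation: [[0.001, 0.043, 0.999], [0.0, 0.999, -0.043], [-1.0, 0.0, 0.001]]
contact_force: [-0.3, 3.9, 7.8]
grip_width: 0.161
```

```bash
python3 t.py 8; python3 pp.py pics/t8.png
```

```text
clip 286 112 38 32 rows 112 144 root 119.67 dmax 86.5 off px -8.33 mm(+ = needs +y) -5.13
[ 0.4375 -0.1136  0.0785] [-0.2971  3.8853  7.8297] 0.16063250831095305 27.725
cols 319 box 286 112 38 32
120  86  86  70  52  81 223 243 238 236 236 234 233 234 233 232 230 231 231 234 242 151  81 167 248 250 234 194
121  79  81  72  53  74 215 246 240 236 236 234 234 231 232 232 231 230 231 232 221 133  76 168 250 252 233 193
122  82  83  73  56  79 219 245 241 238 221 221 220 218 219 210 212 213 215 218 185 108  78 167 255 255 235 194
123  64  71  66  55  79 219 245 242 238 219 227 236 237 235 234 237 237 239 241 202 111  78 124 163 173 167 176
124  80  78  78  69  81 223 247 238 229 203 229 241 241 243 242 241 243 244 250 207 109  71  79  76 102 152 176
125  84  84  79  72  83 214 248 240 238 211 225 239 241 242 241 243 244 244 250 206 113  69  64  80 136 163 181
126  83  87  82  75  62 125 228 240 241 187 181 207 210 217 218 218 215 215 218 169 102  68  65 110 145 168 180
127  66  70  68  59  49  99 220 244 239 202 136 115  97  87  99  95  95  98  99  86  73  62  66 115 150 167 185
128  44 
[... 523 characters left out ...]
 106  72  57 110 149 168 182
133  84  83  77  62  66  93 131 148 215 242 237 237 239 242 244 246 246 246 244 247 221 124  61 111 143 167 181
134  83  84  77  63  61 104 220 250 244 236 234 235 236 237 237 237 234 238 237 241 222 121  55 108 145 164 181
135  83  84  74  61  62 104 221 245 239 236 233 235 234 235 231 232 231 232 232 238 218 122  61 109 144 168 179
136  87  82  73  63  60 105 219 242 235 236 236 234 234 234 232 231 230 231 232 237 215 126  55 109 146 166 178
137  82  83  79  63  59  97 224 242 236 235 234 235 234 233 232 229 232 232 231 236 217 126  55  99 146 169 178
138  83  83  76  66  62 106 218 241 235 234 233 233 234 234 233 232 231 232 234 239 216 120  53 107 143 164 179
```

Emit:
arm_command:
  series:
    - [[0,-1.8,1.5],0,8]
    - [[0,-1.6,1.5],0,8]
    - [[0,0,0],0,8]
    - [[0,0,0],0,8]

```text
time_s: 28.28
eef_pos: [0.4394, -0.1171, 0.0784]
orientation: [[-0.001, 0.042, 0.999], [0.0, 0.999, -0.042], [-1.0, 0.0, -0.001]]
contact_force: [-6.8, 4.3, 15.1]
grip_width: 0.16
```

```bash
python3 t.py 9; python3 pp.py pics/t9.png
```

```text
clip 283 107 38 32 rows 107 138 root 129.56 dmax 22.0 off px 7.06 mm(+ = needs +y) 4.35
[ 0.4394 -0.1171  0.0784] [-6.7533  4.2811 15.0538] 0.1596022436034521 28.275
cols 316 box 283 107 38 32
115  84  78  71  56  76 213 246 239 238 236 234 234 234 232 232 229 229 232 231 235 193 145 244 252 251 210 179
116  87  84  70  60  77 214 249 241 240 237 237 234 233 232 233 232 230 230 234 238 175 143 242 251 250 208 175
117  73  79  72  61  64 153 231 242 240 237 234 234 233 235 231 231 231 232 235 235 153 128 244 249 250 205 181
118  79  76  75  72  65 103 216 243 240 236 236 237 234 233 234 217 205 209 212 198 119 118 246 253 252 209 180
119  84  79  78  74  62 104 221 245 240 227 227 226 225 227 225 225 224 221 226 183 102 123 223 242 238 197 179
120  84  86  83  77  63 100 222 243 237 226 230 238 239 239 239 240 240 241 246 209 109  81 124 135 159 172 178
121  73  66  68  67  54  99 224 242 230 220 233 242 241 242 241 243 243 245 250 214 115  73  63  79 141 166 185
122  42  49  47  47  47 102 219 244 227 207 225 237 239 236 237 236 240 241 246 202 109  64  69 109 147 173 182
123  44  47
[... 520 characters left out ...]
 100  68  71 128 154 170 176
128  85  85  80  61  65 107 219 252 245 239 240 242 179 112  98 109 107 106 108 108  97  71  71 128 159 169 179
129  85  83  77  63  61 108 221 247 240 235 237 241 175 103  97 107  97 100 100 103  91  59  53 125 158 170 183
130  82  83  74  64  64 101 223 244 237 234 237 238 181 121 119 120 119 118 118 120 109  75  60 119 154 172 181
131  82  85  76  62  62 100 220 244 238 235 234 237 240 243 243 243 242 242 244 248 219 123  56 122 155 171 181
132  83  85  73  66  51 103 222 244 234 234 234 235 236 236 238 234 235 235 238 242 220 123  55 123 154 169 183
133  80  84  79  70  48 100 218 242 235 235 233 233 234 235 234 232 234 233 235 237 221 129  62 121 153 170 179
```

Emit:
arm_command:
  series:
    - [[0,0,1],0,8]
    - [[0,0,0],0,8]
    - [[0,0,0],0,8]

```text
time_s: 28.7
eef_pos: [0.4397, -0.1173, 0.0783]
orientation: [[-0.002, 0.043, 0.999], [0.0, 0.999, -0.043], [-1.0, 0.0, -0.002]]
contact_force: [-12.3, 2.1, 19.7]
grip_width: 0.162
```

```bash
python3 t.py 10; python3 pp.py pics/t10.png
```

```text
clip 283 106 38 32 rows 106 138 root 125.72 dmax 19.0 off px 3.72 mm(+ = needs +y) 2.29
[ 0.4397 -0.1173  0.0783] [-12.2623   2.1025  19.6924] 0.16176468412163791 28.7
cols 316 box 283 106 38 32
114  85  82  66  48 101 225 240 236 237 236 235 233 234 232 230 231 232 230 229 236 148 205 251 254 218 182 178
115  83  79  69  46  99 221 244 238 239 234 233 235 232 233 233 230 229 231 234 234 147 199 248 251 219 184 179
116  68  67  60  51 101 221 244 238 238 235 238 235 235 235 233 231 231 232 235 222 135 205 247 250 218 183 175
117  71  68  64  58  98 226 246 240 239 236 237 237 234 231 234 232 232 234 235 185 106 204 251 250 221 183 177
118  76  78  80  67  91 217 245 240 239 214 197 197 200 210 207 211 209 213 201 133  88 206 255 255 222 184 180
119  81  82  84  65  93 216 245 241 231 209 215 220 223 228 226 227 229 231 233 146  77 148 182 187 180 178 179
120  72  74  72  60  86 218 247 241 202 214 238 242 242 242 242 241 241 244 250 170  73  75  79 110 156 176 183
121  57  59  54  46  83 217 244 239 198 204 240 244 246 245 245 245 245 250 255 178  74  62  73 128 161 176 186
122  44  
[... 522 characters left out ...]
  89  67  94 141 163 181 181
127  88  78  72  59  77 100 116 121 124 215 239 243 183 109 109 106 105 107 106 110  88  66  91 136 163 172 183
128  83  83  74  60  66 116 218 250 244 239 239 242 177 106 100 103 102 105  98 102  83  65  95 136 160 179 179
129  84  79  73  59  72 109 222 246 240 237 238 241 177 101  96  99 111 119 117 124  98  63  95 140 164 178 184
130  80  80  72  57  72 106 222 241 237 234 234 238 182 120 117 126 212 243 246 248 192  95  92 140 161 178 182
131  82  79  70  59  65 114 214 242 236 234 235 238 239 241 240 239 238 235 237 244 195  92  93 137 160 177 182
132  86  79  75  55  70 108 215 242 236 232 234 236 235 236 235 237 232 232 235 239 196  93  92 141 166 177 181
```

Emit:
arm_command:
  series:
    - [[0,-1.3,2],0,8]
    - [[0,-1.4,2],0,8]
    - [[0,0,0],0,8]
    - [[0,0,0],0,8]

```text
time_s: 29.25
eef_pos: [0.4435, -0.1211, 0.0783]
orientation: [[-0.002, 0.044, 0.999], [-0.0, 0.999, -0.044], [-1.0, -0.001, -0.002]]
contact_force: [-11.6, -3.2, 17.5]
grip_width: 0.164
```

```bash
python3 t.py 11; python3 pp.py pics/t11.png
```

```text
clip 276 100 38 32 rows 100 132 root 121.91 dmax 21.0 off px 5.91 mm(+ = needs +y) 3.64
[ 0.4435 -0.1211  0.0783] [-11.6083  -3.2438  17.475 ] 0.16391727612583532 29.25
cols 309 box 276 100 38 32
108  85  80  76  62  58 100 213 242 238 235 234 234 235 232 232 231 228 233 232 199 212 242 249 232 188 174 184
109  85  83  75  60  61 102 216 244 238 236 237 236 234 233 232 232 232 229 233 181 201 244 250 234 185 173 184
110  76  80  77  61  57 101 213 243 241 239 236 238 233 234 231 233 234 232 235 172 206 248 255 236 189 182 181
111  75  75  75  67  59 101 212 245 240 222 207 214 225 219 221 217 217 215 211 146 163 208 220 192 177 175 184
112  83  83  81  69  63 101 214 245 237 207 207 219 220 222 220 225 223 219 222 146  90  96  99 133 161 179 179
113  84  84  86  70  58  97 215 244 225 215 234 239 240 241 239 240 240 240 248 178  72  62  78 135 169 176 185
114  76  71  72  65  51  93 216 244 216 209 239 244 242 243 243 244 245 248 254 186  76  65  93 143 165 184 187
115  53  56  49  42  42  93 220 246 211 193 219 231 227 227 226 232 232 234 236 160  76  60 108 145 172 179 183
116  47 
[... 523 characters left out ...]
  96  69 109 148 166 182 183
121  83  86  79  65  55  88 115 116 119 211 240 241 185 106 106 104 112 107 107 106  98  69 107 140 164 182 182
122  80  86  77  67  55 101 198 242 237 236 240 242 188 106 104 110 112 106 105 111  92  75 107 144 168 180 178
123  83  85  86  67  53 100 219 249 242 238 237 240 188 103  96  97 104 102  99  98  96  75 104 148 169 181 183
124  87  83  79  64  57  98 214 246 239 236 236 237 187 121 114 115 115 114 115 121 161 120 104 142 166 179 179
125  84  83  77  66  56  86 136 217 239 237 236 236 236 238 238 236 236 235 236 238 212 130 102 137 170 177 185
126  84  88  79  66  56  84 113 206 241 236 235 235 237 237 236 236 236 237 235 242 220 132  96 142 166 180 180
```

Offset is now about 0.4 mm or less and the lever is at the clamp threshold. Completing the lock swing.

Emit:
arm_command:
  series:
    - [[0,-4,5.6],0,8]
    - [[0,-3.4,6.3],0,8]
    - [[0,-2.8,6.5],0,8]
    - [[0,-2.1,6.6],0,8]
    - [[0,-1.3,5.2],0,8]
    - [[0,-0.6,5.1],0,8]
    - [[0,-0.4,6],0,8]
    - [[0,0,2],0,8]
    - [[0,0,1],0,8]
    - [[0,0,0],0,8]

```text
time_s: 30.55
eef_pos: [0.486, -0.1415, 0.0785]
orientation: [[-0.003, 0.047, 0.999], [-0.004, 0.999, -0.047], [-1.0, -0.004, -0.003]]
contact_force: [-19.3, -24.6, 20.4]
grip_width: 0.157
```

Emit:
arm_command:
  series:
    - [[0,0,0],0,30]
    - [[0,0,0],0,50]
    - [[0,0,0],0,60]
    - [[-30,0,0],0,60]
    - [[-45,0,0],0,80]
    - [[-15,20,-29],0,94]
    - [[0,22,-26],0,94]
    - [[0,0,0],0,94]

```text
time_s: 31.55
eef_pos: [0.4343, -0.0911, 0.1684]
orientation: [[0.0, 0.041, 0.999], [0.0, 0.999, -0.041], [-1.0, 0.0, 0.0]]
contact_force: [0.4, 0.4, -0.1]
grip_width: 0.971
```

```bash
python3 t.py 12; python3 m.py k wrist lever_pivot,lever_knob,pointer,mark_yellow_line,head_center; python3 pp.py pics/t12.png
python3 - <<'E'
import cv2,numpy as np
im=cv2.imread("pics/t12.png"); hsv=cv2.cvtColor(im,cv2.COLOR_BGR2HSV)
ym=cv2.inRange(hsv,(20,120,90),(35,255,255)); ym[230:]=0
n,l,st,ce=cv2.connectedComponentsWithStats(ym); x,y,w,h,a=st[1+np.argmax(st[1:,4])]
a=cv2.resize(im[y-10:y+40,x-6:x+44],(500,500),interpolation=0); b=cv2.resize(im[:,200:520],(300,450)); b=np.vstack([b,np.zeros((50,300,3),np.uint8)])
cv2.imwrite("pics/k.png",np.hstack([a,b]))
E
```

```text
clip 300 150 28 22 rows 150 171 root 156.31 dmax 18.0 off px -4.19 mm(+ = needs +y) -3.75
[ 0.4343 -0.0911  0.1684] [ 0.3681  0.3681 -0.0553] 0.9714509369092319 31.55
[ 0.4352 -0.092   0.1683] [[ 0.0007  0.0422  0.9991]
 [-0.0001  0.9991 -0.0422]
 [-1.     -0.      0.0007]] [ 0.0451 -0.2842 -0.1718] 0.9903817985899942 31.6
wrist lever_pivot 0.77 [395.2 209.1] z: [ 0.4883 -0.0646  0.097 ] d: [ 0.4946 -0.0694  0.0658]
wrist lever_pivot 0.17 [371.5 238.4] z: [ 0.4722 -0.0841  0.097 ] d: [ 0.4817 -0.1003  0.0271]
wrist lever_knob 0.56 [391.4 306.2] z: [ 0.486  -0.1343  0.097 ] d: [ 0.4826 -0.1265  0.1149]
wrist pointer 0.69 [328.9 158.1] z: [ 0.4472 -0.0304  0.022 ] d: [ 0.4478 -0.0307 -0.0012]
wrist mark_yellow_line 0.81 [327.7 157.9] z: [ 0.4462 -0.0302  0.022 ] d: [ 0.4467 -0.0305 -0.0009]
wrist head_center 0.72 [434.8  47. ] z: [0.4893 0.0165 0.1775] d: [0.482  0.0104 0.2016]
cols 323 box 300 150 28 22
153  89  83  66  68 194 242 240 237 235 234 233 232 231 235 239 170  73  99 144 177 191 186 114  69 105 141 158
154  86  81  69  68 196 242 241 238 237 234 234 230 232 234 239 176  76 
[... 1243 characters left out ...]
 184 175 111  68 108 146 160
166  81  83  77  56 104 218 245 238 238 221 201 199 197 197 209 176 100 103 146 178 190 175 112  68 112 145 160
167  84  80  71  59 102 224 241 238 237 237 238 238 239 240 242 209 119 105 146 179 189 175 114  72 112 147 162
168  82  81  74  53  91 218 241 237 234 236 237 235 236 237 241 213 122  99 148 182 186 177 109  73 107 142 161
169  86  79  71  53 102 215 238 235 232 235 236 236 237 236 241 213 116 103 147 181 182 177 112  70 111 146 161
170  77  72  65  88 162 232 238 234 233 233 235 235 234 237 239 207 123 101 148 179 185 175 111  69 112 146 159
171  49  53  62 159 229 239 239 237 236 234 235 236 236 236 238 210 119 103 146 178 186 177 112  73 106 145 157
```

View pics/k.png

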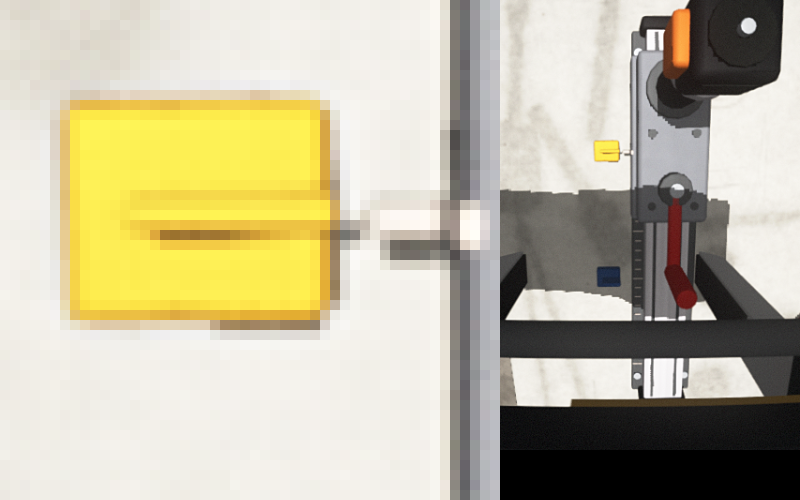

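The pointer is now about 0.4 mm from the yellow fin and the lever is parallel to the rail (net angle ≈0.03 rad, matching the rail yaw). Next is the head.

Emit:
arm_command:
  series:
    - [[-40,0,0],0,94]
    - [[-50,10,5],0,94]
    - [[0,45,20],0,94]
    - [[0,40,20],0,94]
    - [[0,15.3,4.7],0,94]
    - [[0,0,0],0,94]
    - [[0,0,0],0,94]

```text
time_s: 32.78
eef_pos: [0.4893, 0.0142, 0.2579]
orientation: [[-0.0, 0.045, 0.999], [-0.0, 0.999, -0.045], [-1.0, -0.0, -0.0]]
contact_force: [0.8, 0.3, -0.6]
grip_width: 1.001
```

```bash
python3 m.py l wrist,side head_center
python3 - <<'E'
from h import *
np.set_printoptions(precision=4,suppress=True)
for n in("scene","side","wrist"):
    s=ctrl.observe(); c=ctrl.capture(n); R,t=pose(c,s)
    vv,uu=np.mgrid[0:480,0:640]; m=c["depth"]>0
    u=cv2.undistortPoints(np.stack([uu[m],vv[m]],-1).astype(float)[:,None],K(c),np.array(c["dist"],float))[:,0]
    P=(np.c_[u,np.ones(len(u))]*c["depth"][m][:,None]-t)@R
    k=(abs(P[:,0]-.49)<.04)&(abs(P[:,1]-.015)<.04)&(P[:,2]>.193)&(P[:,2]<.204); Q=P[k]
    if len(Q)>5: print(n,len(Q),np.percentile(Q,2,0),np.percentile(Q,98,0),cv2.minAreaRect((Q[:,:2]*1000).astype(np.float32)))
E
```

```text
[0.4893 0.0142 0.2579] [[-0.0004  0.0451  0.999 ]
 [-0.0004  0.999  -0.0451]
 [-1.     -0.0005 -0.0004]] [ 0.7849  0.3111 -0.6037] 1.0013005587800718 32.775
wrist head_center 0.9 [320.5 244.7] z: [0.4913 0.0168 0.1775] d: [0.4914 0.0228 0.2019]
side head_center 0.57 [286.6 328.5] z: [0.4945 0.0142 0.1775] d: [0.4882 0.0314 0.1989]
scene 166 [ 0.4706 -0.0069  0.1932] [0.5057 0.0278 0.2034] ((488.8829650878906, 10.03282642364502), (37.02313232421875, 37.28287124633789), 89.30435943603516)
side 584 [0.4724 0.001  0.1935] [0.5082 0.0357 0.2034] ((488.75128173828125, 17.338865280151367), (38.01637649536133, 42.731224060058594), 89.71792602539062)
wrist 3034 [ 0.4718 -0.0001  0.1943] [0.5077 0.0353 0.2031] ((487.467529296875, 16.849536895751953), (38.436275482177734, 41.89067459106445), 88.54269409179688)
```

Emit:
arm_command:
  series:
    - [[25,2.5,0],0,94]
    - [[45,0,0],0,94]
    - [[24,0,0],0,94]
    - [[5,0,0],0,60]
    - [[0,0,0],0,30]
    - [[0,0,0],0,30]
    - [[0,0,0],0,30]
    - [[0,0,0],0,30]
    - [[0,0,0],0,30]
  newtons: 45

```text
time_s: 34.25
eef_pos: [0.4897, 0.0181, 0.1591]
orientation: [[-0.0, 0.043, 0.999], [-0.0, 0.999, -0.043], [-1.0, -0.0, -0.0]]
contact_force: [6.6, -1.6, -3.6]
grip_width: 0.408
```

Opening of 38.4 mm means the button is fully pressed. Pulling straight up.

Emit:
arm_command:
  series:
    - [[-4,0,0],0,30]
    - [[-8,0,0],0,30]
    - [[-10,0,0],0,30]
    - [[-10,0,0],0,30]
    - [[-10,0,0],0,30]
    - [[-10,0,0],0,30]
    - [[-10,0,0],0,30]
    - [[-9,0,0],0,30]
    - [[-5,0,0],0,30]
    - [[0,0,0],0,30]

```text
time_s: 35.5
eef_pos: [0.4898, 0.018, 0.2352]
orientation: [[0.0, 0.044, 0.999], [-0.0, 0.999, -0.044], [-1.0, -0.0, 0.0]]
contact_force: [1.8, 0.5, -2.4]
grip_width: 0.403
```

Now ease up to the end stop.

Emit:
arm_command:
  series:
    - [[-2,0,0],0,30]
    - [[-1.5,0,0],0,30]
    - [[-1,0,0],0,30]
    - [[-0.5,0,0],0,30]
    - [[0,0,0],0,30]
    - [[0,0,0],0,30]

```text
time_s: 36.25
eef_pos: [0.4896, 0.018, 0.2392]
orientation: [[-0.001, 0.044, 0.999], [-0.0, 0.999, -0.044], [-1.0, -0.0, -0.001]]
contact_force: [5.6, 1.5, -15.6]
grip_width: 0.407
```

```bash
python3 m.py n side,scene grip_head,lever_pivot,lever_knob,yoghurt_pot,tamper,masking_tape
python3 - <<'E'
import cv2,numpy as np
from h import *
a=cv2.resize(cv2.imread("pics/n_side.png")[200:440,200:440],(400,400)); b=cv2.resize(cv2.imread("pics/n_scene.png")[120:320,170:370],(400,400))
cv2.imwrite("pics/n.png",np.hstack([a,b]))
E
```

```text
[0.4896 0.018  0.2392] [[-0.0008  0.0436  0.999 ]
 [-0.0002  0.999  -0.0436]
 [-1.     -0.0002 -0.0008]] [  5.6377   1.528  -15.592 ] 0.4067340037842 36.25
side lever_pivot 0.94 [305.  323.8] z: [ 0.4918 -0.0685  0.097 ] d: [ 0.5136 -0.1423  0.0086]
side lever_knob 0.66 [317.7 296.8] z: [ 0.4877 -0.1349  0.097 ] d: [ 0.4855 -0.1261  0.1063]
side lever_knob 0.48 [255.4 281.4] z: [ 0.6089 -0.1411  0.097 ] d: [ 0.6416 -0.2106  0.0248]
side yoghurt_pot 0.96 [253.7 280. ] z: [ 0.658  -0.2376  0.    ] d: [ 0.6452 -0.2108  0.0277]
side yoghurt_pot 0.26 [324.3 375.4] z: [ 0.4501 -0.046   0.    ] d: [ 0.4472 -0.0326  0.0197]
side masking_tape 0.91 [394.2 231.3] z: [ 0.3861 -0.5004  0.    ] d: [ 0.3862 -0.5043 -0.0029]
side masking_tape 0.31 [305.6 325.6] z: [ 0.5134 -0.1454  0.    ] d: [ 0.5066 -0.1224  0.0278]
scene grip_head 0.87 [224.7 152.9] z: [0.5523 0.2041 0.155 ] d: [ 0.4862 -0.0019  0.237 ]
scene lever_pivot 0.68 [237.7 225.8] z: [ 0.4842 -0.0578  0.097 ] d: [0.5063 0.0082 0.0604]
scene lever_knob 0.81 [251.7 242.5] z: [ 0.4841 -0.1357  0.097 ] d: [ 0.4816 -0.1426  0.1012]
scene yoghurt_pot 0.6 [355.2 291.2] z: [ 0.6532 -0.2511  0.    ] d: [ 0.6442 -0.2657  0.0117]
scene tamper 0.98 [390.5 317.2] z: [ 0.6684 -0.3561  0.    ] d: [ 0.6571 -0.3717  0.0143]
```

View pics/n.png

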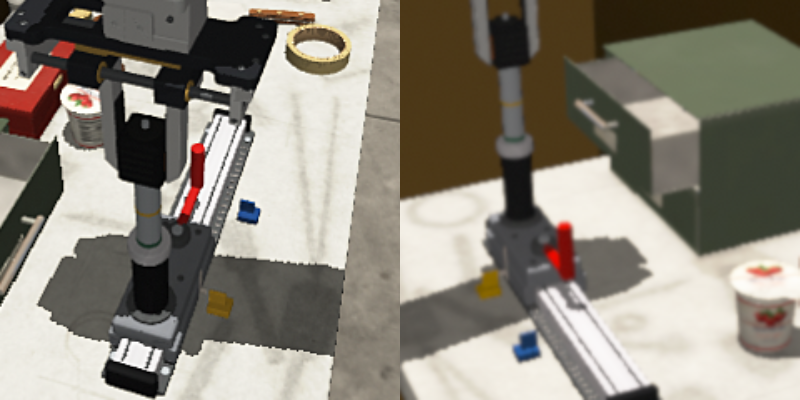

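The head rose 80.1 mm against the end stop (about 15 N of downward reaction) with the button still squeezed. The pole is extended, the lever is parallel to the rail and the bystanders are in place. Handing in.

```bash
python3 -c "
from station import ctrl
print(ctrl.sign_off())"
```

```text
the job is handed in; nothing more can be done
None
```

I handed the job in at about 36 s, with the arm still holding the pole at its second stop and the button squeezed.

- **Carriage:** I unlocked it, slid it to the yellow marker and locked it. That first lock left the pointer about 1.5 mm too far left, so I unlocked it again, trimmed the position with the wrist camera watching the pointer, and relocked. The last close view, taken locked, showed the pointer about 0.4 mm from the yellow marker's fin.
- **Lever:** It is fully back against its stop and parallel to the rail. In the final lock swing the post had slipped to the edge of the finger pads, giving about 25 N of sideways force. The view after release showed the lever locked, and the carriage had not shifted.
- **Pole:** With the gripper at about 38 mm, the button was fully pressed. The head rose 80.1 mm and pressed against the end stop with about 15 N.
- **Bystanders:** The pot, tamper and tape showed no real change from the first measurements. In the last check the tamper was found only by the scene camera and the tape only by the side camera.

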